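# Step the candles down the sideboard

### The arm

A 6-joint arm with a two-finger parallel gripper is mounted at the origin on the work surface. World frame = base frame: x ahead of the robot, y to its left, z up, the work surface at z = 0. Lengths are in m, angles in rad, forces in N, time in s.
With the tool pointing down it reaches from about 0.3 to 0.875 m from the base axis. Payload 6.4 kg.
Tool frame: the origin (TCP) lies at the very end of the fingers, on their centre line; the grasp point (between the pads) lies ctrl.grip_point_offset behind it (ctrl.grip_point_offset is the distance from the TCP to the grasp point, in m); z points along the fingers, x is the direction in which the jaws open and shut, and the axes are right-handed (so a half turn about z gives the same grasp; the last joint's range is limited). The gripper opens to 85 mm and grips with 20 to 120 N. Pads are 22 mm wide; open, the fingers measure 114 mm over their backs; the gripper's body (76 mm by 85 mm) begins 54 mm behind the grasp point. The pads swing forward as they close: fully open they stand 13 mm farther back than shut.
Start: joints at [1.008, 0.181, 1.607, -0, 1.354, -0.206], TCP at [0.201, 0.539, 0.203] pointing down, gripper open.
Joint ranges: [-2.99, 2.99], [-0.89, 2.07], [0.3, 2.58], [-1.14, 4.28], [0, 2.63], [-3.12, 3.12]. Speed limits (rad/s): [2.57, 2.57, 3.01, 3.14, 3.14, 3.14].

### API

Orientations are given as a unit quaternion [w, x, y, z].
In Python, from bench import get_obs, viewer, workorder, ctrl gives the robot as it stands. The module is installed in compiled form; this text tells all that it offers.
- The arm moves only by the tool move_arm, never from a script. Its argument "increments" is a list of rows, each an object of numbers: "tx", "ty", "tz": the shift along the tool's x, y, z in m; "turn": the turn about the tool's z in degrees. A call has 1 to 20 rows; each row is the pose to reach, as a shift and turn from the pose commanded when the call began, along the tool's axes at that moment; what a row does not reach only later rows make up. A row lasts 1/12 s, in which the tool goes at most 41.7 mm and 7.16 degrees, less where a joint would pass 70% of its speed; a pose out of reach is approached as far as the arm can. A call with a gripper value outside its range is refused whole. "gripper" is the opening, from 0 (shut) to 1 (fully open), set as the call begins (left out, the last holds). The fingers move at their own pace and stop on an object; the grip force is fixed at half the most. Time passes only in rows, so rows that repeat a pose let the fingers close. It gives the time, the measured TCP pose, the force and the opening at its end, in the units of the state.
- get_obs(): the state, without advancing time (a new reading comes with each control period).
- viewer.camera(name): name is "side" or "top"; returns (picture, depth): 420x560x3 uint8, red, green, blue; 420x560 float32, m along the optical axis (not along the pixel's ray), 0 where there is no reading.
- viewer.get_calibration(name): a dict with "intrinsics" (3x3 intrinsics, pixels), "k1" (the pictures are not rectified: a ray, as slopes to the right and down, at radius r is drawn at 1 + k1 r^2 times it, then the intrinsics apply), "origin" and "attitude" of the camera in the world. Camera axes: x right, y up, looking along -z (the intrinsics and any distortion apply to the point x, -y, -z); pixel columns grow to the right and rows downward; lengths in m; the calibration is good to about 2 mm. A picture is of the moment at which its call begins. get_calibration takes no time and is no camera call.
- workorder.hand_in(): hands the job in, once; it reports no verdict.
The state is a dict: "time_s": time; "q": joint angles; "dq": joint speeds; "joint_efforts": joint torques, N m; "eef_pos": TCP position; "eef_rot": TCP orientation; "wrist_force": force on the tool from outside, world axes, zero at the start; "torque": the same for the moment, N m; "opening": opening from 0.0 (shut) to 1.0 (fully open).
Only numpy, scipy, OpenCV 4.12 (cv2) and the standard library are available. Lean on these libraries where they do the work, as an engineer would, in place of code of your own. Each camera call takes 0.05 s, during which the arm holds its last target.

### The job

Dress the sideboard: stand the four pillar candles upright in the four black dishes on the oak board, one flat inside each rim, so that they step down in height along the row from the tallest, in the dish next to the lantern, to the shortest, in the dish next to the pineapple. Set each candle down gently rather than dropping it, knock none over, and leave the lantern and the pineapple where they stand.

Things in the scene. Friction and masses are not known exactly. Their poses are not given: they have to be found in the camera images.
- candle_tall: the tallest of the four ivory wax pillar candles: a plain upright cylinder 50 mm in diameter and 150 mm high (a thin wick on top adds 9 mm and gives no resistance). About 265 g. Origin at the centre of its underside, z up along the candle. It starts standing on the sideboard top.
- candle_mid: the second tallest of the four ivory wax pillar candles: a plain upright cylinder 50 mm in diameter and 120 mm high (a thin wick on top adds 9 mm and gives no resistance). About 212 g. Origin at the centre of its underside, z up along the candle. It starts standing on the sideboard top.
- candle_low: the third tallest of the four ivory wax pillar candles: a plain upright cylinder 50 mm in diameter and 90 mm high (a thin wick on top adds 9 mm and gives no resistance). About 159 g. Origin at the centre of its underside, z up along the candle. It starts standing on the sideboard top.
- candle_short: the shortest of the four ivory wax pillar candles: a plain upright cylinder 50 mm in diameter and 60 mm high (a thin wick on top adds 9 mm and gives no resistance). About 106 g. Origin at the centre of its underside, z up along the candle. It starts standing on the sideboard top.
- dish_a: one of four identical round black steel dishes, fixed in a straight row at 92 mm centres on an oak board (105 x 400 mm, 15 mm thick). 78 mm across, flat floor inside 67 mm across. Origin: centre of its underside, 15 mm above the sideboard top; inner floor 4 mm and rim 11 mm above the origin. The letters are shuffled along the row.
- dish_b: one of four identical round black steel dishes, fixed in a straight row at 92 mm centres on an oak board (105 x 400 mm, 15 mm thick). 78 mm across, flat floor inside 67 mm across. Origin: centre of its underside, 15 mm above the sideboard top; inner floor 4 mm and rim 11 mm above the origin. The letters are shuffled along the row.
- dish_c: one of four identical round black steel dishes, fixed in a straight row at 92 mm centres on an oak board (105 x 400 mm, 15 mm thick). 78 mm across, flat floor inside 67 mm across. Origin: centre of its underside, 15 mm above the sideboard top; inner floor 4 mm and rim 11 mm above the origin. The letters are shuffled along the row.
- dish_d: one of four identical round black steel dishes, fixed in a straight row at 92 mm centres on an oak board (105 x 400 mm, 15 mm thick). 78 mm across, flat floor inside 67 mm across. Origin: centre of its underside, 15 mm above the sideboard top; inner floor 4 mm and rim 11 mm above the origin. The letters are shuffled along the row.
- lantern: small square zinc lantern with glass sides and a leather strap handle, 102 mm square at the roof, 150 mm high (190 mm with the strap), 0.75 kg, standing loose off one end of the row, its centre about 145 mm beyond the last dish's centre. Origin at the centre of its underside, z up. It marks the tall end.
- pineapple: yellow ceramic pineapple ornament, 85 mm across the body, leaves spreading to about 110 mm, 190 mm high, 0.65 kg, standing loose off the other end of the row, its centre about 145 mm beyond the last dish's centre. Origin at the centre of its underside, z up.
Mind the look-alikes: they are no part of the job. What is shaped like the candle_tall but blue or yellow is not meant. Leave any orange look-alike of the candle_low alone.

How it is judged:
At the end, for the whole second after the job is handed in: Each candle stands upright (within 0.06 rad) flat on the floor of a dish, within 14 mm of the dish's centre, one per dish: counted from the lantern the first dish holds the tallest candle, then the second tallest, the third, and the shortest by the pineapple; all released and at rest (((horizontal distance between candle_tall and dish_a below 0.014 m and z of candle_tall in the frame of dish_a below 0.008 m) or (horizontal distance between candle_tall and dish_b below 0.014 m and z of candle_tall in the frame of dish_b below 0.008 m) or (horizontal distance between candle_tall and dish_c below 0.014 m and z of candle_tall in the frame of dish_c below 0.008 m) or (horizontal distance between candle_tall and dish_d below 0.014 m and z of candle_tall in the frame of dish_d below 0.008 m)) and horizontal distance between candle_tall and lantern between 0.1 and 0.19 m and height (world z) of each of candle_tall, candle_mid, candle_low, candle_short above 0.014 m and angle between each of candle_tall, candle_mid, candle_low, candle_short's own z axis and vertical below 0.06 rad and linear speed of each of candle_tall, candle_mid, candle_low, candle_short below 0.02 m/s and contact force between the fingers and candle_tall below 0.05 N and ((horizontal distance between candle_mid and dish_a below 0.014 m and z of candle_mid in the frame of dish_a below 0.008 m) or (horizontal distance between candle_mid and dish_b below 0.014 m and z of candle_mid in the frame of dish_b below 0.008 m) or (horizontal distance between candle_mid and dish_c below 0.014 m and z of candle_mid in the frame of dish_c below 0.008 m) or (horizontal distance between candle_mid and dish_d below 0.014 m and z of candle_mid in the frame of dish_d below 0.008 m)) and horizontal distance between candle_mid and lantern between 0.192 and 0.282 m and contact force between the fingers and candle_mid below 0.05 N and ((horizontal distance between candle_low and dish_a below 0.014 m and z of candle_low in the frame of dish_a below 0.008 m) or (horizontal distance between candle_low and dish_b below 0.014 m and z of candle_low in the frame of dish_b below 0.008 m) or (horizontal distance between candle_low and dish_c below 0.014 m and z of candle_low in the frame of dish_c below 0.008 m) or (horizontal distance between candle_low and dish_d below 0.014 m and z of candle_low in the frame of dish_d below 0.008 m)) and horizontal distance between candle_low and lantern between 0.284 and 0.374 m and contact force between the fingers and candle_low below 0.05 N and ((horizontal distance between candle_short and dish_a below 0.014 m and z of candle_short in the frame of dish_a below 0.008 m) or (horizontal distance between candle_short and dish_b below 0.014 m and z of candle_short in the frame of dish_b below 0.008 m) or (horizontal distance between candle_short and dish_c below 0.014 m and z of candle_short in the frame of dish_c below 0.008 m) or (horizontal distance between candle_short and dish_d below 0.014 m and z of candle_short in the frame of dish_d below 0.008 m)) and horizontal distance between candle_short and lantern between 0.376 and 0.466 m and contact force between the fingers and candle_short below 0.05 N); the robot touches nothing.
It fails at once if the lantern is pushed more than 20 mm or tipped (distance of lantern from where it was at the start of the episode above 0.02 m or angle between lantern's own z axis and vertical above 0.35 rad).
It fails at once if the pineapple is pushed more than 20 mm or tipped (distance of pineapple from where it was at the start of the episode above 0.02 m or angle between pineapple's own z axis and vertical above 0.35 rad).
It fails at once if a candle is knocked over (leans more than 50 degrees) (angle between any of candle_tall, candle_mid, candle_low, candle_short's own z axis and vertical above 0.87 rad).
It fails at once if a candle is dropped: it falls freely, out of the fingers, faster than 0.7 m/s (a drop of about 25 mm) ((linear speed of candle_tall above 0.7 m/s and contact force between each of the arm, the fingers and candle_tall below 0.01 N) or (linear speed of candle_mid above 0.7 m/s and contact force between each of the arm, the fingers and candle_mid below 0.01 N) or (linear speed of candle_low above 0.7 m/s and contact force between each of the arm, the fingers and candle_low below 0.01 N) or (linear speed of candle_short above 0.7 m/s and contact force between each of the arm, the fingers and candle_short below 0.01 N)).
It also fails if it takes over 96 s, if anything falls off the work surface, if the arm or the gripper's body presses on something with over 40 N, if the wrist force passes 120 N, or if a joint passes its speed limit or range.

## Working session

There is one attempt and no reset: what is moved stays moved. The work goes in short steps, Python scripts to look and compute and a tool call to move; the robot and the scene stay as the last step left them, time stands still between calls to the robot, and variables do not carry over. Pictures are saved under pics/ and viewed, and the job is handed in when it is done.

Besides the shell and the picture viewer there is one more tool, called after ">>>" as name([rows], argument=value, ...), one row to a line, values as JSON. move_arm: Moves the arm, as the interface text tells. Its arguments: {"type":"object","properties":{"increments":{"type":"array"},"gripper":{"type":"number"}},"required":["increments"]}

```bash
mkdir -p pics
python3 - <<'E'
from bench import get_obs, viewer, ctrl
import cv2, numpy as np
o=get_obs(); print(o); print(ctrl.grip_point_offset)
for n in ("top","side"):
    p,d=viewer.camera(n); cv2.imwrite(f"pics/{n}0.png",p[:,:,::-1]); np.savez(f"{n}0.npz",p=p,d=d)
    print(n,viewer.get_calibration(n))
E
```

```text
{'time_s': 0.0, 'q': array([ 1.00771712e+00,  1.81560473e-01,  1.60802511e+00,  1.29262569e-06,
        1.35380336e+00, -2.06313740e-01]), 'dq': array([-0.0003748 ,  0.00108065,  0.00066705, -0.00010112, -0.00170376,
        0.00024938]), 'joint_efforts': array([ 9.26496205e-05, -4.44890893e+01, -3.51326752e+01, -2.44264838e-04,
        9.47389053e-03,  7.31727425e-06]), 'eef_pos': array([0.20047229, 0.53826698, 0.20236501]), 'eef_rot': array([ 3.49753671e-04,  8.21353877e-01,  5.70418270e-01, -8.27247308e-04]), 'wrist_force': array([-0.62563973, -0.43600935, -0.60550332]), 'torque': array([-0.00678225,  0.07836238, -0.00681844]), 'opening': 0.9976566418663436}
0.0187
top {'intrinsics': array([[505.06810594,   0.        , 278.21472123],
       [  0.        , 505.06810594, 208.07434707],
       [  0.        ,   0.        ,   1.        ]]), 'k1': -0.18795339175644152, 'origin': array([ 0.37211335, -0.01342805,  1.25384621]), 'attitude': array([ 0.71591065,  0.04504919, -0.04326867, -0.69539221])}
side {'intrinsics': array([[508.27037334,   0.        , 272.32696444],
       [  0.        , 508.27037334, 205.7475919 ],
       [  0.        ,   0.        ,   1.        ]]), 'k1': 0.00558074728522049, 'origin': array([ 0.28111084, -0.92593807,  0.98737906]), 'attitude': array([ 0.91493918,  0.38070104, -0.05367412, -0.12276851])}
```

View pics/top0.png

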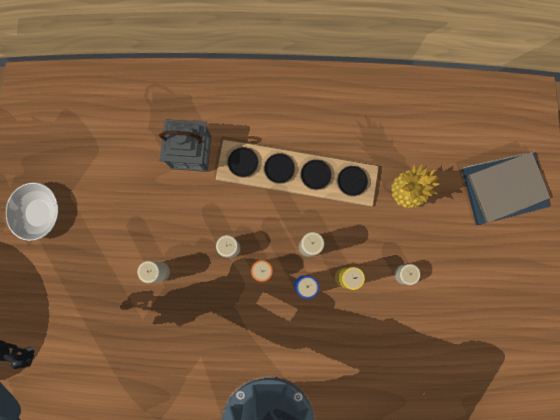

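View pics/side0.png

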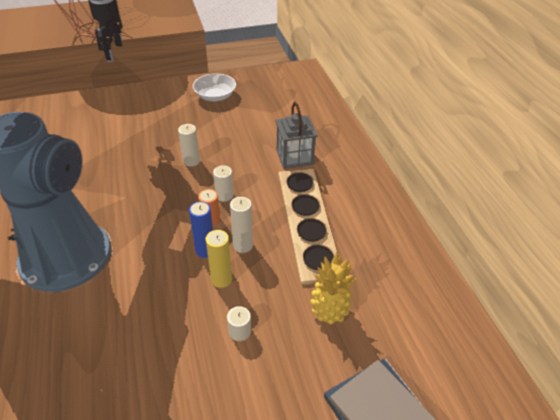

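Top view: ivory candles near (149,272), (227,246), (312,244) and (408,274). The blue-banded (307,287), yellow (352,279) and orange (262,271) ones are look-alikes. The dishes run from (243,162) to (352,181), with the lantern at (186,145) and the pineapple at (413,187).

```bash
cat > h.py <<'E'
import numpy as np, cv2
from scipy.spatial.transform import Rotation as R
from bench import viewer
class Cam:
    def __init__(s,n):
        c=viewer.get_calibration(n); s.K=c['intrinsics']; s.k=np.array([c['k1'],0,0,0,0.]); s.o=c['origin']
        q=c['attitude']; s.R=R.from_quat([q[1],q[2],q[3],q[0]]).as_matrix()
        # k1 model: distorted = undist*(1+k1 r^2) = OpenCV
    def rays(s,px):
        px=np.asarray(px,float).reshape(-1,1,2)
        u=cv2.undistortPointsIter(px,s.K,s.k,None,None,(3,100,1e-12)).reshape(-1,2)
        return np.c_[u[:,0],-u[:,1],-np.ones(len(u))]@s.R.T
    def plane(s,px,z):
        r=s.rays(px); return s.o+r*((z-s.o[2])/r[:,2])[:,None]
    def depth(s,px,d):
        return s.o+s.rays(px)*np.asarray(d)[:,None]
    def proj(s,P):
        p=(np.atleast_2d(P)-s.o)@s.R; p=p*[1,-1,-1]
        return cv2.projectPoints(p,np.zeros(3),np.zeros(3),s.K,s.k)[0].reshape(-1,2)
E
python3 - <<'E'
from h import *
for n in ("top","side"):
    f=np.load(n+"0.npz"); p,d=f['p'],f['d']; c=Cam(n)
    v,u=np.mgrid[:420,:560]; P=c.depth(np.c_[u.ravel(),v.ravel()],d.ravel()).reshape(420,560,3)
    np.save(n+"P.npy",P)
    print(n,'table z', np.median(P[300:330,300:400,2]))
P=np.load("topP.npy");p=np.load("top0.npz")['p']; c=Cam("top")
for nm,(u,v) in dict(A=(149,272),B=(227,246),C=(312,244),D=(408,274),or_=(262,271),bl=(307,287),ye=(352,279)).items():
    w=P[v-14:v+15,u-14:u+15]; m=w[...,2]>.045; 
    h=np.percentile(w[m][:,2],70); t=m&(abs(w[...,2]-h)<.006)
    ys,xs=np.nonzero(t); cc,r=cv2.minEnclosingCircle(np.c_[xs,ys].astype(np.float32))
    ctr=np.array(cc)+[u-14,v-14]
    print(nm,'h',h.round(4),'px',ctr.round(1),'r',round(r,1),'xy',c.plane(ctr,h)[0].round(4),'med',np.median(w[t],axis=0).round(4), 'rgb',np.median(p[v-14:v+15,u-14:u+15][t],axis=0))
g=p.max(2); m=((g<45)).astype(np.uint8); m[:, :215]=0; m[:135]=0; m[210:]=0; m[:,385:]=0
m=cv2.morphologyEx(m,cv2.MORPH_CLOSE,np.ones((5,5)))
cs,_=cv2.findContours(m,0,2)
for k in cs:
    if cv2.contourArea(k)>200:
        e=cv2.fitEllipse(k); print('dish',np.round(e[0],1),np.round(e[1],1),c.plane(e[0],.026)[0].round(4),np.median(P[int(e[0][1])-4:int(e[0][1])+5,int(e[0][0])-4:int(e[0][0])+5,2]).round(4))
for nm,(u,v) in dict(lan=(186,145),pin=(413,187)).items():
    w=P[v-30:v+31,u-30:u+31]; mm=w[...,2]>.06; print(nm,w[mm].min(0),w[mm].max(0),w[mm].mean(0))
E
```

```text
top table z 0.0005424335474856212
side table z 0.0018880241588644098
A h 0.1216 px [147.9 271.8] r 11.0 xy [0.3607 0.2817 0.1216] med [0.3611 0.2824 0.1211] rgb [192. 177. 142.]
B h 0.0919 px [226.3 245.4] r 10.8 xy [0.4279 0.1086 0.0919] med [0.4272 0.1093 0.0908] rgb [189. 174. 140.]
C h 0.1517 px [312.4 243.7] r 11.2 xy [ 0.4343 -0.0855  0.1517] med [ 0.4356 -0.0851  0.1507] rgb [188. 173. 139.]
D h 0.0616 px [409.5 274.1] r 10.2 xy [ 0.3726 -0.3251  0.0616] med [ 0.3727 -0.325   0.0604] rgb [186. 170. 136.]
or_ h 0.0921 px [261.7 270.1] r 10.8 xy [0.3738 0.0252 0.0921] med [0.3739 0.0253 0.0908] rgb [191. 171. 137.]
bl h 0.1516 px [307.4 286.6] r 11.5 xy [ 0.3408 -0.0768  0.1516] med [ 0.3403 -0.0762  0.1507] rgb [188. 173. 140.]
ye h 0.1513 px [352.9 277.9] r 11.5 xy [ 0.3619 -0.1757  0.1513] med [ 0.3617 -0.1758  0.1507] rgb [189. 173. 136.]
dish [352.2 180.3] [27.8 28.6] [ 0.601  -0.1893  0.026 ] 0.019
dish [315.6 174.1] [27.6 28.8] [ 0.6138 -0.0982  0.026 ] 0.0188
dish [279.1 167.8] [27.7 28.4] [ 0.6268 -0.0072  0.026 ] 0.0193
dish [242.3 161.6] [27.8 28.7] [0.6401 0.0844 0.026 ] 0.0189
lan [ 0.37211335 -0.01342805  0.0601176 ] [0.7215024  0.27277342 1.25384621] [0.65968603 0.21420781 0.13309009]
pin [ 0.37211335 -0.37401125  0.06078675] [ 0.62358247 -0.01342805  1.25384621] [ 0.57255965 -0.31793355  0.141255  ]
```

```bash
cat > go.py <<'E'
import sys; from h import *; from bench import get_obs
# usage: go.py x y zTCP yawdeg(optional tool-x heading)
a=list(map(float,sys.argv[1:])); o=get_obs(); q=o['eef_rot']; M=R.from_quat([q[1],q[2],q[3],q[0]]).as_matrix()
p=o['eef_pos']; print('t',round(o['time_s'],2),'p',p.round(4),'op',round(o['opening'],3),'F',o['wrist_force'].round(1),'tilt',M[2].round(4))
yaw=np.degrees(np.arctan2(M[1,0],M[0,0])); print('yaw',yaw.round(2))
for i in range(0,len(a)//3*3,3): print('shift',(M.T@(np.array(a[i:i+3])-p)).round(4))
if len(a)%3: print('turn',round(yaw-a[-1],2))
E
python3 go.py 0.4345 -0.0855 0.2 -8.1
python3 - <<'E'
from h import *
s=cv2.imread('pics/side0.png'); t=cv2.imread('pics/top0.png')
a=cv2.resize(s[100:350,150:300],None,fx=2.4,fy=2.4); b=cv2.resize(t[215:305,120:440],(450,127)); 
o=np.zeros((600,800,3),np.uint8); o[:600,:360]=a[:600]; o[:127,350:800]=b; cv2.imwrite('pics/crop.png',o)
c=Cam('side')
for n,x in dict(tall=(.4345,-.0855,.15),mid=(.361,.282,.12),low=(.4275,.109,.09),short=(.3727,-.325,.06)).items(): print(n,c.proj(x))
E
```

```text
t 0.1 p [0.2005 0.5383 0.2025] op 1.0 F [ 0.9  0.5 -0.7] tilt [-1.5e-03 -3.0e-04 -1.0e+00]
yaw 69.56
shift [-0.5028  0.4371  0.0031]
turn 77.66
tall [[238.58404221 203.49301028]]
mid [[185.54276225 128.57043943]]
low [[221.06132988 170.92660731]]
short [[236.76038206 315.19012736]]
```

View pics/crop.png

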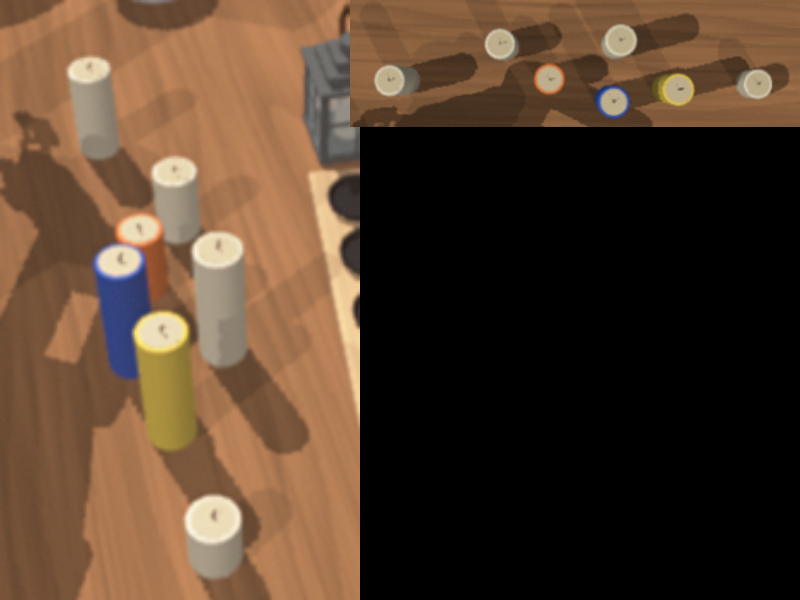

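The side crop shows four plain ivory candles: tall at (241,204), mid at (187,129), low at (223,171) and short at (240,316). The blue, yellow and orange ones are clearly different. All four agree with the top-view positions apart from a constant offset of about 2 px. I'll fetch the tall one first, with the jaws along the row normal.

>>> move_arm([
  {"tx": -0.502,"ty": 0.438,"tz": -0.01,"turn": 77.7},
  {"tx": -0.502,"ty": 0.438,"tz": -0.01,"turn": 77.7},
  {"tx": -0.502,"ty": 0.438,"tz": -0.01,"turn": 77.7},
  {"tx": -0.502,"ty": 0.438,"tz": -0.01,"turn": 77.7},
  {"tx": -0.502,"ty": 0.438,"tz": -0.01,"turn": 77.7},
  {"tx": -0.502,"ty": 0.438,"tz": -0.01,"turn": 77.7},
  {"tx": -0.502,"ty": 0.438,"tz": -0.01,"turn": 77.7},
  {"tx": -0.502,"ty": 0.438,"tz": -0.01,"turn": 77.7},
  {"tx": -0.502,"ty": 0.438,"tz": -0.01,"turn": 77.7},
  {"tx": -0.502,"ty": 0.438,"tz": -0.01,"turn": 77.7},
  {"tx": -0.502,"ty": 0.438,"tz": -0.01,"turn": 77.7},
  {"tx": -0.502,"ty": 0.438,"tz": -0.01,"turn": 77.7},
  {"tx": -0.502,"ty": 0.438,"tz": -0.01,"turn": 77.7},
  {"tx": -0.502,"ty": 0.438,"tz": -0.01,"turn": 77.7},
  {"tx": -0.502,"ty": 0.438,"tz": -0.01,"turn": 77.7},
  {"tx": -0.502,"ty": 0.438,"tz": -0.01,"turn": 77.7},
  {"tx": -0.502,"ty": 0.438,"tz": -0.01,"turn": 77.7},
  {"tx": -0.502,"ty": 0.438,"tz": -0.01,"turn": 77.7},
], gripper=0.85)

```text
time_s: 1.6
eef_pos: [0.4359, -0.0865, 0.2128]
eef_rot: [-0.0, 0.997, -0.073, -0.001]
wrist_force: [-0.5, 0.1, -0.1]
opening: 0.853
```

```bash
python3 go.py 0.436 -0.0853 0.096 -8.1
python3 - <<'E'
from bench import viewer
import cv2
p,d=viewer.camera("side"); cv2.imwrite("pics/s1.png",p[:,:,::-1])
E
```

```text
t 1.6 p [ 0.4359 -0.0865  0.2128] op 0.853 F [-0.5  0.1 -0.1] tilt [-1.3e-03 -4.0e-04 -1.0e+00]
yaw -8.38
shift [ 1.000e-04 -1.100e-03  1.168e-01]
turn -0.28
```

View pics/s1.png

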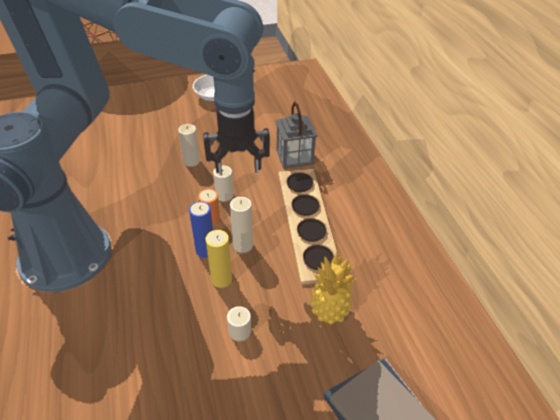

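The gripper hangs above the tall candle, with its tips at (219,172) and (259,170) centred on the candle axis at about 240. Going down.

>>> move_arm([
  {"tz": 0.03,"ty": -0.001},
  {"tz": 0.06,"ty": -0.001},
  {"tz": 0.09,"ty": -0.001},
  {"tz": 0.107,"ty": -0.001},
  {"tz": 0.117,"ty": -0.001},
  {"tz": 0.117,"ty": -0.001},
  {"tz": 0.117,"ty": -0.001},
])

```text
validation failed for argument at $.in...
```

>>> move_arm([
  {"tz": 0},
  {"tz": 0},
  {"tz": 0},
  {"tz": 0},
  {"tz": 0},
  {"tz": 0},
  {"tz": 0},
  {"tz": 0},
], gripper=0.4)

```text
validation failed for argument at $.in...
```

```bash
python3 go.py 0.436 -0.0853 0.096 -8.1
python3 - <<'E'
from bench import viewer
import cv2
p,d=viewer.camera("side"); cv2.imwrite("pics/s2.png",cv2.resize(p[80:330,130:330,::-1],None,fx=2.4,fy=2.4))
E
```

```text
t 1.65 p [ 0.4354 -0.085   0.2126] op 0.853 F [0.6 0.7 0.1] tilt [-1.7e-03 -8.0e-04 -1.0e+00]
yaw -8.27
shift [0.0008 0.0003 0.1166]
turn -0.17
```

View pics/s2.png

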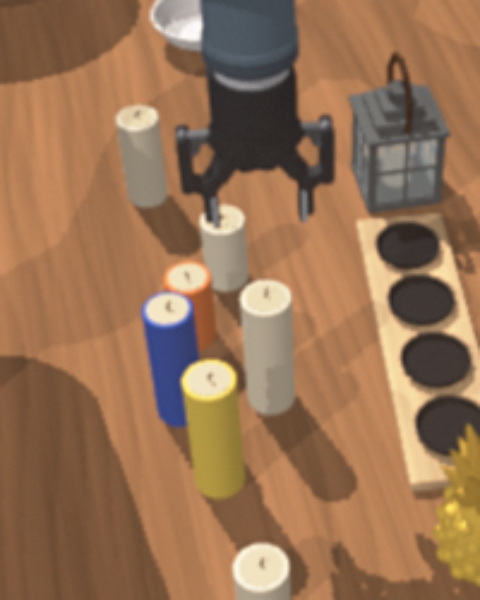

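The call was refused because a row needs all its keys, and nothing moved. The picture shows the tips at crop (211,212) and (305,212), a few mm left of the candle axis at 267, so I'll shift +3 mm in x.

>>> move_arm([
  {"tx": 0.003,"ty": 0,"tz": 0.03,"turn": 0},
  {"tx": 0.003,"ty": 0,"tz": 0.06,"turn": 0},
  {"tx": 0.003,"ty": 0,"tz": 0.09,"turn": 0},
  {"tx": 0.003,"ty": 0,"tz": 0.107,"turn": 0},
  {"tx": 0.003,"ty": 0,"tz": 0.117,"turn": 0},
  {"tx": 0.003,"ty": 0,"tz": 0.117,"turn": 0},
  {"tx": 0.003,"ty": 0,"tz": 0.117,"turn": 0},
])

```text
time_s: 2.28
eef_pos: [0.439, -0.0842, 0.0967]
eef_rot: [-0.0, 0.998, -0.07, -0.0]
wrist_force: [-0.2, 0.5, 0.3]
opening: 0.849
```

```bash
python3 go.py 0.436 -0.0853 0.096 -8.1
python3 - <<'E'
from bench import viewer
import cv2
p,d=viewer.camera("side"); cv2.imwrite("pics/s3.png",cv2.resize(p[80:330,130:330,::-1],None,fx=2.4,fy=2.4))
E
```

```text
t 2.28 p [ 0.439  -0.0842  0.0967] op 0.849 F [-0.2  0.5  0.3] tilt [-1.e-04 -1.e-04 -1.e+00]
yaw -8.06
shift [-0.0028  0.0015  0.0007]
turn 0.04
```

View pics/s3.png

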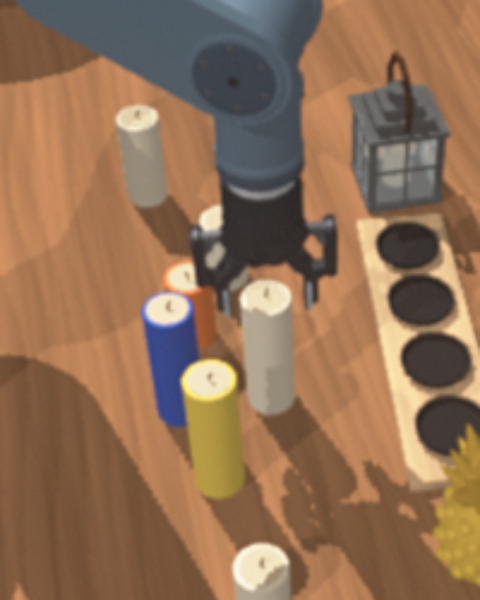

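The fingers straddle the candle in x, but their tips at crop rows 300-315 look high. I'll check with depth before closing.

Run:
```python
from h import *
c=Cam('side'); p,d=viewer.camera('side')
v,u=np.mgrid[:420,:560]; P=c.depth(np.c_[u.ravel(),v.ravel()],d.ravel()).reshape(420,560,3)
print('tcp px',c.proj([.439,-.0842,.097]), 'cand axis', c.proj([[.436,-.0853,.15],[.436,-.0853,0]]))
for (cu,cv) in [(222,290),(224,300),(227,308),(310,285),(311,295),(313,303),(267,295),(268,340),(260,250)]:
    x,y=int(130+cu/2.4),int(80+cv/2.4); print((x,y),P[y,x].round(4),p[y,x])
c=Cam('top'); p,d=viewer.camera('top'); print(c.proj([.439,-.0842,.097])); cv2.imwrite('pics/t3.png',cv2.resize(p[130:330,180:440,::-1],None,fx=3,fy=3))
```

```text
tcp px [[241.19678058 218.37084517]] cand axis [[239.18904285 203.31857339]
 [241.60384571 245.15564445]]
(222, 200) [ 0.3955 -0.091   0.1764] [57 51 48]
(223, 205) [ 0.3977 -0.0845  0.1536] [94 91 91]
(224, 208) [ 0.3985 -0.0911  0.1498] [124 123 124]
(259, 198) [ 0.48   -0.1022  0.172 ] [112 110 111]
(259, 202) [ 0.4797 -0.1027  0.1596] [118 116 118]
(260, 206) [ 0.4822 -0.1016  0.1448] [139 120 110]
(241, 202) [ 0.4405 -0.0854  0.1533] [183 162 134]
(241, 221) [ 0.4337 -0.1083  0.1137] [174 162 140]
(238, 184) [ 0.4343 -0.0934  0.2189] [52 46 44]
[[310.27854733 242.94621559]]
```

View pics/t3.png

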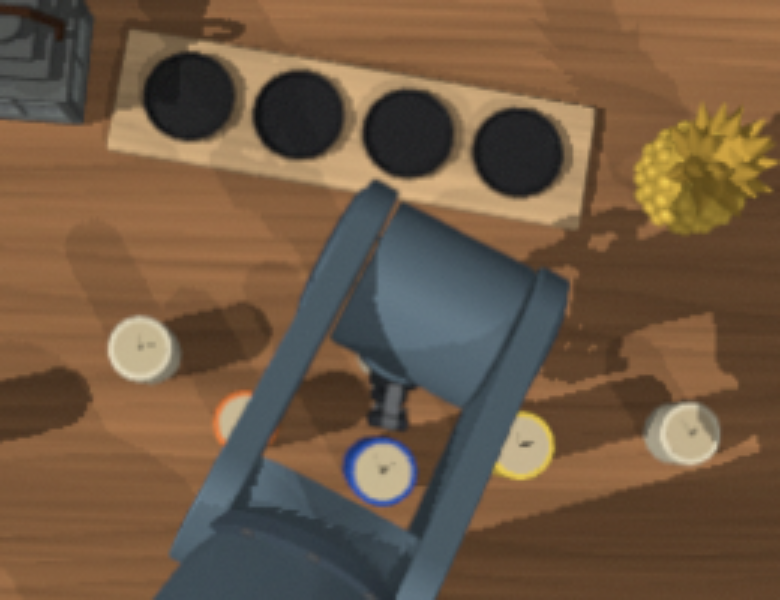

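Run:
```python
from h import *
from bench import get_obs
print(get_obs()['eef_pos'],get_obs()['time_s'])
c=Cam('side'); p,d=viewer.camera('side')
v,u=np.mgrid[:420,:560]; P=c.depth(np.c_[u.ravel(),v.ravel()],d.ravel()).reshape(420,560,3)
cv2.imwrite('pics/s4.png',cv2.resize(p[160:240,200:280,::-1],None,fx=7,fy=7,interpolation=cv2.INTER_CUBIC))
for y in range(196,222,2): print(y,[tuple(P[y,x].round(3)) for x in (222,225,259,261)])
```

```text
[ 0.44011875 -0.08526929  0.09791478] 2.4333
196 [(np.float64(0.397), np.float64(-0.088), np.float64(0.186)), (np.float64(0.403), np.float64(-0.089), np.float64(0.186)), (np.float64(0.48), np.float64(-0.103), np.float64(0.179)), (np.float64(0.484), np.float64(-0.107), np.float64(0.182))]
198 [(np.float64(0.396), np.float64(-0.09), np.float64(0.181)), (np.float64(0.403), np.float64(-0.09), np.float64(0.18)), (np.float64(0.48), np.float64(-0.101), np.float64(0.171)), (np.float64(0.486), np.float64(-0.099), np.float64(0.167))]
200 [(np.float64(0.395), np.float64(-0.093), np.float64(0.178)), (np.float64(0.403), np.float64(-0.09), np.float64(0.173)), (np.float64(0.48), np.float64(-0.1), np.float64(0.164)), (np.float64(0.486), np.float64(-0.097), np.float64(0.159))]
202 [(np.float64(0.396), np.float64(-0.086), np.float64(0.165)), (np.float64(0.402), np.float64(-0.09), np.float64(0.168)), (np.float64(0.48), np.float64(-0.103), np.float64(0.16)), (np.float64(0.485), np.float64(-0.099), np.float64(0.155))]
204 [(np.float64(0.395), np.float64(-0.087), np.float64(0.16)), (np.float64(0.401), np.
[... 1376 characters left out ...]
 np.float64(0.027), np.float64(0.003)), (np.float64(0.416), np.float64(0.028), np.float64(-0.0)), (np.float64(0.504), np.float64(0.003), np.float64(0.001)), (np.float64(0.508), np.float64(-0.004), np.float64(0.006))]
218 [(np.float64(0.407), np.float64(0.025), np.float64(-0.003)), (np.float64(0.415), np.float64(0.021), np.float64(-0.001)), (np.float64(0.503), np.float64(-0.004), np.float64(0.0)), (np.float64(0.508), np.float64(-0.003), np.float64(-0.002))]
220 [(np.float64(0.405), np.float64(0.011), np.float64(0.004)), (np.float64(0.413), np.float64(0.012), np.float64(0.001)), (np.float64(0.5), np.float64(-0.015), np.float64(0.004)), (np.float64(0.506), np.float64(-0.012), np.float64(-0.0))]
```

View pics/s4.png

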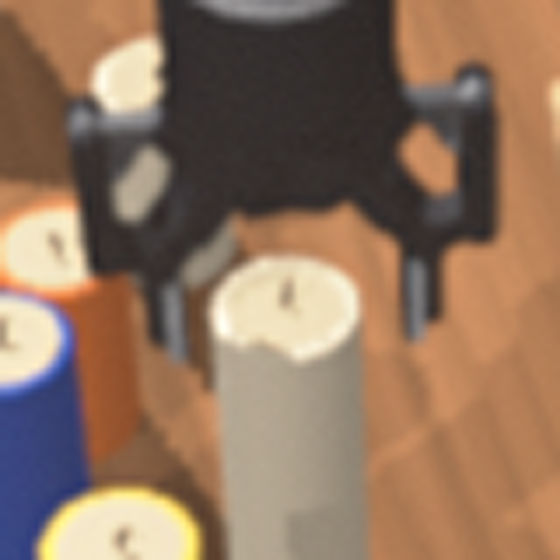

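Depth puts the open fingertips at z≈0.137 (px (224,210) and (259,209)), about 30 mm higher than the reported TCP suggests even after allowing for open-pad retraction. The xy agrees. I'll go 30 mm lower, judging by the picture, and then close.

>>> move_arm([
  {"tx": -0.001,"ty": 0,"tz": 0.015,"turn": 0},
  {"tx": -0.001,"ty": 0,"tz": 0.025,"turn": 0},
  {"tx": -0.001,"ty": 0,"tz": 0.03,"turn": 0},
  {"tx": -0.001,"ty": 0,"tz": 0.03,"turn": 0},
  {"tx": -0.001,"ty": 0,"tz": 0.03,"turn": 0},
])

```text
time_s: 2.9
eef_pos: [0.4378, -0.0848, 0.0662]
eef_rot: [-0.0, 0.997, -0.071, -0.0]
wrist_force: [0.4, -0.6, 0.1]
opening: 0.851
```

```bash
cat > snap.py <<'E'
import sys
from h import *
from bench import get_obs
o=get_obs(); print(o['eef_pos'].round(4),o['opening'],o['wrist_force'].round(1),round(o['time_s'],2))
n,f,x0,y0,x1,y1,s=sys.argv[1:8]; x0,y0,x1,y1,s=map(int,(x0,y0,x1,y1,s))
p,d=viewer.camera(n); np.savez('last_'+n,p=p,d=d)
cv2.imwrite(f'pics/{f}.png',cv2.resize(p[y0:y1,x0:x1,::-1],None,fx=s,fy=s,interpolation=cv2.INTER_CUBIC))
E
python3 snap.py side s5 190 150 290 260 5
```

```text
[ 0.4378 -0.0848  0.0662] 0.850550848028678 [ 0.4 -0.6  0.1] 2.9
```

View pics/s5.png

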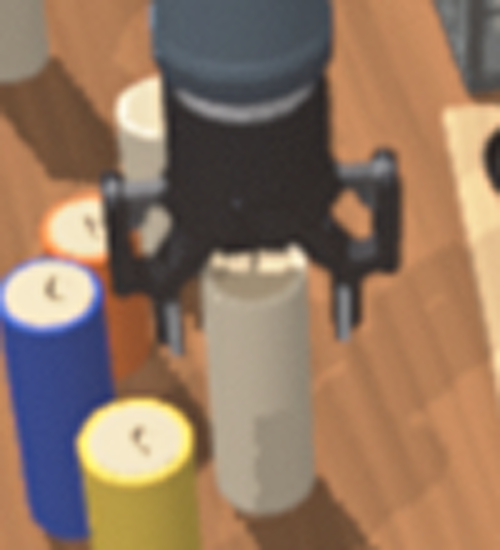

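The tips now straddle the candle's upper part and the force is zero. Closing.

>>> move_arm([
  {"tx": 0,"ty": 0,"tz": 0,"turn": 0},
  {"tx": 0,"ty": 0,"tz": 0,"turn": 0},
  {"tx": 0,"ty": 0,"tz": 0,"turn": 0},
  {"tx": 0,"ty": 0,"tz": 0,"turn": 0},
  {"tx": 0,"ty": 0,"tz": 0,"turn": 0},
  {"tx": 0,"ty": 0,"tz": 0,"turn": 0},
  {"tx": 0,"ty": 0,"tz": 0,"turn": 0},
  {"tx": 0,"ty": 0,"tz": 0,"turn": 0},
], gripper=0.3)

```text
time_s: 3.62
eef_pos: [0.4379, -0.085, 0.0671]
eef_rot: [0.0, 0.997, -0.071, -0.0]
wrist_force: [-3.8, 0.9, 6.5]
opening: 0.575
```

```bash
python3 snap.py side s6 190 150 290 260 5
python3 - <<'E'
from h import *
f=np.load('last_side.npz'); d=f['d']; c=Cam('side')
v,u=np.mgrid[:420,:560]; P=c.depth(np.c_[u.ravel(),v.ravel()],d.ravel()).reshape(420,560,3)
for x in (226,228,230,238,252,254,256): print(x,[(y,*P[y,x].round(3).tolist()) for y in range(196,226,3)])
E
```

```text
[ 0.4379 -0.085   0.0671] 0.5747609266594351 [-3.8  0.9  6.5] 3.62
226 [(196, 0.431, 0.079, 0.023), (199, 0.408, -0.072, 0.158), (202, 0.407, -0.072, 0.149), (205, 0.405, -0.083, 0.151), (208, 0.403, -0.094, 0.151), (211, 0.402, -0.093, 0.141), (214, 0.403, -0.084, 0.122), (217, 0.402, -0.09, 0.117), (220, 0.416, 0.015, -0.003), (223, 0.413, -0.001, 0.003)]
228 [(196, 0.411, -0.087, 0.182), (199, 0.41, -0.086, 0.171), (202, 0.409, -0.093, 0.168), (205, 0.408, -0.092, 0.158), (208, 0.408, -0.092, 0.149), (211, 0.407, -0.093, 0.14), (214, 0.408, -0.085, 0.122), (217, 0.407, -0.088, 0.114), (220, 0.42, 0.008, 0.003), (223, 0.418, -0.006, 0.007)]
230 [(196, 0.415, -0.09, 0.184), (199, 0.413, -0.097, 0.181), (202, 0.412, -0.1, 0.174), (205, 0.413, -0.093, 0.158), (208, 0.412, -0.093, 0.148), (211, 0.412, -0.092, 0.137), (214, 0.411, -0.092, 0.127), (217, 0.411, -0.092, 0.118), (220, 0.411, -0.09, 0.105), (223, 0.423, -0.006, 0.004)]
238 [(196, 0.432, -0.096, 0.185), (199, 0.432, -0.095, 0.174), (202, 0.434, -0.081, 0.151), (205, 0.432, -0.092, 0.152), (208, 0.429, -0.104, 0.154), (211, 0.
[... 300 characters left out ...]
.099, 0.131), (214, 0.463, -0.098, 0.119), (217, 0.463, -0.099, 0.11), (220, 0.464, -0.09, 0.09), (223, 0.464, -0.091, 0.08)]
254 [(196, 0.473, -0.081, 0.161), (199, 0.47, -0.096, 0.165), (202, 0.467, -0.105, 0.165), (205, 0.468, -0.101, 0.152), (208, 0.468, -0.101, 0.142), (211, 0.468, -0.101, 0.131), (214, 0.467, -0.101, 0.121), (217, 0.467, -0.1, 0.11), (220, 0.488, -0.007, -0.0), (223, 0.485, -0.018, 0.0)]
256 [(196, 0.515, 0.077, 0.004), (199, 0.478, -0.08, 0.149), (202, 0.475, -0.093, 0.151), (205, 0.473, -0.102, 0.151), (208, 0.473, -0.101, 0.14), (211, 0.474, -0.095, 0.124), (214, 0.472, -0.1, 0.119), (217, 0.496, 0.002, 0.0), (220, 0.493, -0.01, 0.001), (223, 0.491, -0.015, -0.005)]
```

View pics/s6.png

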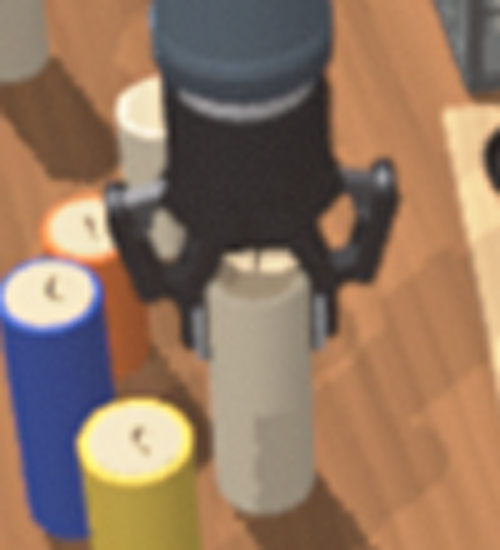

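The grip is good: opening 0.575 ≈ 49 mm, with the pads over the upper ~43 mm and the candle still upright. Lifting 60 mm.

>>> move_arm([
  {"tx": 0,"ty": 0,"tz": -0.01,"turn": 0},
  {"tx": 0,"ty": 0,"tz": -0.03,"turn": 0},
  {"tx": 0,"ty": 0,"tz": -0.05,"turn": 0},
  {"tx": 0,"ty": 0,"tz": -0.06,"turn": 0},
  {"tx": 0,"ty": 0,"tz": -0.06,"turn": 0},
])

```text
time_s: 4.08
eef_pos: [0.4398, -0.0857, 0.1291]
eef_rot: [0.001, 0.997, -0.071, 0.003]
wrist_force: [1.5, -0.6, -1.9]
opening: 0.576
```

```bash
python3 go.py 0.6445 0.0855 0.126  -8.1
```

```text
t 4.08 p [ 0.4398 -0.0857  0.1291] op 0.576 F [ 1.5 -0.6 -1.9] tilt [ 0.0053  0.0017 -1.    ]
yaw -8.14
shift [ 0.1784 -0.1984  0.0037]
turn -0.04
```

>>> move_arm([
  {"tx": 0.02,"ty": -0.02,"tz": 0,"turn": 0},
  {"tx": 0.04,"ty": -0.044,"tz": 0,"turn": 0},
  {"tx": 0.06,"ty": -0.066,"tz": 0,"turn": 0},
  {"tx": 0.08,"ty": -0.088,"tz": 0,"turn": 0},
  {"tx": 0.1,"ty": -0.11,"tz": 0,"turn": 0},
  {"tx": 0.12,"ty": -0.132,"tz": 0,"turn": 0},
  {"tx": 0.14,"ty": -0.154,"tz": 0,"turn": 0},
  {"tx": 0.16,"ty": -0.176,"tz": 0,"turn": 0},
  {"tx": 0.174,"ty": -0.192,"tz": 0,"turn": 0},
  {"tx": 0.179,"ty": -0.199,"tz": 0,"turn": 0},
  {"tx": 0.179,"ty": -0.199,"tz": 0,"turn": 0},
  {"tx": 0.179,"ty": -0.199,"tz": 0,"turn": 0},
  {"tx": 0.179,"ty": -0.199,"tz": 0,"turn": 0},
])

```text
time_s: 5.17
eef_pos: [0.642, 0.0859, 0.1255]
eef_rot: [0.0, 0.997, -0.071, -0.001]
wrist_force: [-0.3, -0.7, -0.8]
opening: 0.577
```

```bash
python3 go.py 0.6445 0.0855 0.088  -8.1; python3 snap.py side s7 210 90 360 230 4
```

```text
t 5.17 p [0.642  0.0859 0.1255] op 0.577 F [-0.3 -0.7 -0.8] tilt [-1.9e-03  6.0e-04 -1.0e+00]
yaw -8.18
shift [0.0026 0.0001 0.0375]
turn -0.08
[0.642  0.0859 0.1255] 0.5767171605097162 [-0.3 -0.7 -0.8] 5.17
```

View pics/s7.png

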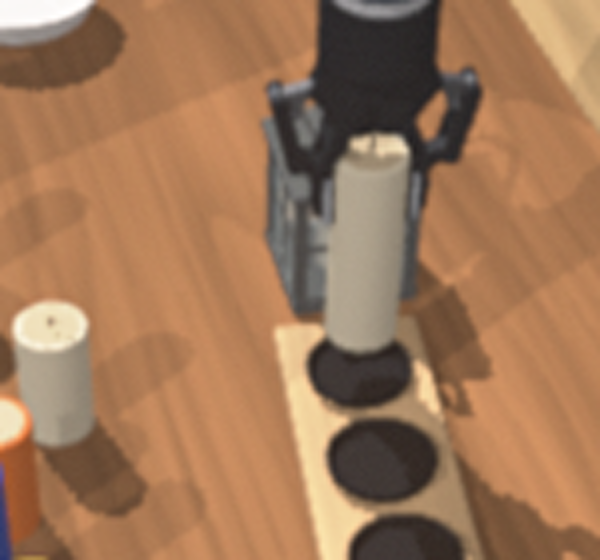

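Run:
```python
from h import *
c=Cam('side'); print((c.proj([[.6445,.0855,.059],[.6445,.0855,.209],[.6445,.0855,.019]])-[210,90])*4)
```

```text
[[360.50937071 325.649265  ]
 [370.6013945  149.1812324 ]
 [358.06946654 368.3360507 ]]
```

The candle's base at crop (360,340) hangs over dish 1 at (360,368), close to the predicted spot. Lowering.

>>> move_arm([
  {"tx": 0.002,"ty": 0,"tz": 0.01,"turn": 0},
  {"tx": 0.002,"ty": 0,"tz": 0.02,"turn": 0},
  {"tx": 0.002,"ty": 0,"tz": 0.028,"turn": 0},
  {"tx": 0.002,"ty": 0,"tz": 0.033,"turn": 0},
  {"tx": 0.002,"ty": 0,"tz": 0.035,"turn": 0},
  {"tx": 0.002,"ty": 0,"tz": 0.037,"turn": 0},
  {"tx": 0.002,"ty": 0,"tz": 0.037,"turn": 0},
  {"tx": 0.002,"ty": 0,"tz": 0.037,"turn": 0},
])

```text
time_s: 5.88
eef_pos: [0.6455, 0.0865, 0.0895]
eef_rot: [-0.0, 0.997, -0.071, 0.0]
wrist_force: [-0.1, -0.8, -2.1]
opening: 0.571
```

```bash
python3 snap.py side s8 210 90 360 230 4
```

```text
[0.6455 0.0865 0.0895] 0.570860947923515 [-0.1 -0.8 -2.1] 5.88
```

View pics/s8.png

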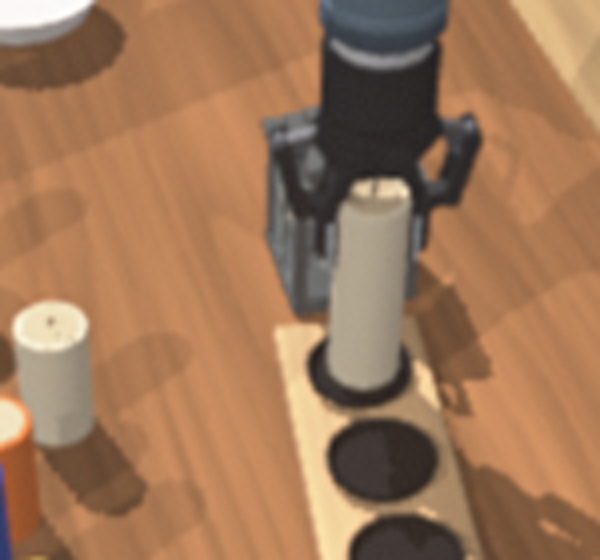

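>>> move_arm([
  {"tx": 0,"ty": 0,"tz": 0.001,"turn": 0},
  {"tx": 0,"ty": 0,"tz": 0.002,"turn": 0},
  {"tx": 0,"ty": 0,"tz": 0.003,"turn": 0},
  {"tx": 0,"ty": 0,"tz": 0.003,"turn": 0},
])

```text
time_s: 6.27
eef_pos: [0.6453, 0.0865, 0.0862]
eef_rot: [0.0, 0.997, -0.071, 0.0]
wrist_force: [0.4, 0.7, -2.3]
opening: 0.568
```

>>> move_arm([
  {"tx": 0,"ty": 0,"tz": 0.0007,"turn": 0},
  {"tx": 0,"ty": 0,"tz": 0.0015,"turn": 0},
  {"tx": 0,"ty": 0,"tz": 0.0015,"turn": 0},
  {"tx": 0,"ty": 0,"tz": 0.0015,"turn": 0},
])

```text
time_s: 6.6
eef_pos: [0.6454, 0.0865, 0.0861]
eef_rot: [0.0, 0.997, -0.071, 0.0]
wrist_force: [-3.1, -0.3, 6.3]
opening: 0.574
```

Contact: Fz rose to +6 N. Releasing.

>>> move_arm([
  {"tx": 0,"ty": 0,"tz": -0.001,"turn": 0},
  {"tx": 0,"ty": 0,"tz": -0.001,"turn": 0},
  {"tx": 0,"ty": 0,"tz": -0.001,"turn": 0},
  {"tx": 0,"ty": 0,"tz": -0.001,"turn": 0},
  {"tx": 0,"ty": 0,"tz": -0.001,"turn": 0},
  {"tx": 0,"ty": 0,"tz": -0.001,"turn": 0},
], gripper=0.75)

```text
time_s: 7.1
eef_pos: [0.6452, 0.0865, 0.0856]
eef_rot: [-0.0, 0.997, -0.071, -0.0]
wrist_force: [0.2, -0.9, 0.6]
opening: 0.748
```

>>> move_arm([
  {"tx": 0,"ty": 0,"tz": -0.01,"turn": 0},
  {"tx": 0,"ty": 0,"tz": -0.03,"turn": 0},
  {"tx": 0,"ty": 0,"tz": -0.06,"turn": 0},
  {"tx": 0,"ty": 0,"tz": -0.09,"turn": 0},
  {"tx": 0,"ty": 0,"tz": -0.12,"turn": 0},
  {"tx": 0,"ty": 0,"tz": -0.12,"turn": 0},
])

```text
time_s: 7.6
eef_pos: [0.6493, 0.0864, 0.2148]
eef_rot: [-0.0, 0.997, -0.071, 0.006]
wrist_force: [0.8, -0.2, 1.5]
opening: 0.75
```

```bash
python3 go.py 0.48 0.12 0.2 0.363 0.282 0.2 -8.1; python3 snap.py side s9 210 90 360 230 4
```

```text
t 7.6 p [0.6493 0.0864 0.2148] op 0.75 F [ 0.8 -0.2  1.5] tilt [ 0.0126 -0.0012 -0.9999]
yaw -8.13
shift [-0.1725 -0.0093  0.0126]
shift [-0.3112 -0.1531  0.011 ]
turn -0.03
[0.6493 0.0864 0.2148] 0.7501233922548304 [ 0.8 -0.2  1.5] 7.6
```

View pics/s9.png

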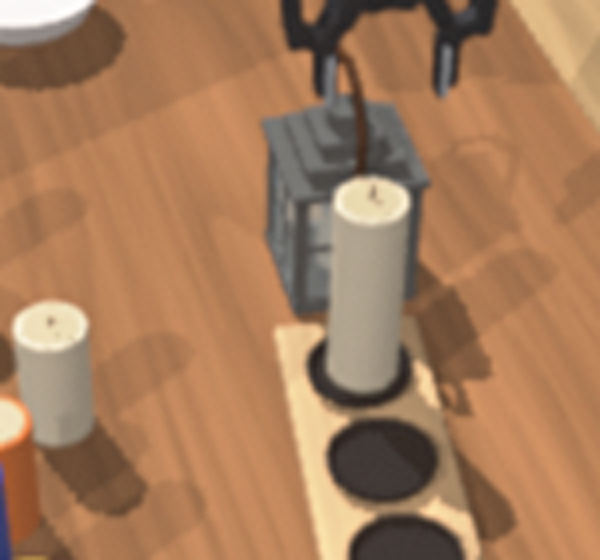

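The tall candle stands upright inside dish 1 (crop (368,385)), and the lantern is undisturbed. Next is the mid candle.

>>> move_arm([
  {"tx": -0.04,"ty": -0.01,"tz": 0,"turn": 0},
  {"tx": -0.08,"ty": -0.03,"tz": 0,"turn": 0},
  {"tx": -0.113,"ty": -0.055,"tz": 0,"turn": 0},
  {"tx": -0.149,"ty": -0.073,"tz": 0,"turn": 0},
  {"tx": -0.185,"ty": -0.092,"tz": 0,"turn": 0},
  {"tx": -0.221,"ty": -0.11,"tz": 0,"turn": 0},
  {"tx": -0.257,"ty": -0.128,"tz": 0,"turn": 0},
  {"tx": -0.285,"ty": -0.142,"tz": 0,"turn": 0},
  {"tx": -0.307,"ty": -0.154,"tz": 0,"turn": 0},
  {"tx": -0.307,"ty": -0.154,"tz": 0,"turn": 0},
  {"tx": -0.307,"ty": -0.154,"tz": 0,"turn": 0},
], gripper=0.85)

```text
time_s: 8.57
eef_pos: [0.3621, 0.2829, 0.2056]
eef_rot: [0.0, 0.998, -0.07, -0.0]
wrist_force: [0.8, 0.1, 0.3]
opening: 0.85
```

```bash
python3 go.py 0.3635 0.282 0.037 -8.1; python3 snap.py side s10 140 50 260 180 4
python3 - <<'E'
from h import *
P=Cam('top')
p,d=viewer.camera('top'); np.savez('last_top',p=p,d=d); cv2.imwrite('pics/t10.png',cv2.resize(p[110:290,120:440,::-1],None,fx=2.4,fy=2.4))
E
```

```text
t 8.57 p [0.3621 0.2829 0.2056] op 0.85 F [0.8 0.1 0.3] tilt [-1.e-04  3.e-04 -1.e+00]
yaw -7.98
shift [0.0016 0.0007 0.1686]
turn 0.12
[0.3621 0.2829 0.2056] 0.850216587785397 [0.8 0.1 0.3] 8.57
```

View pics/s10.png

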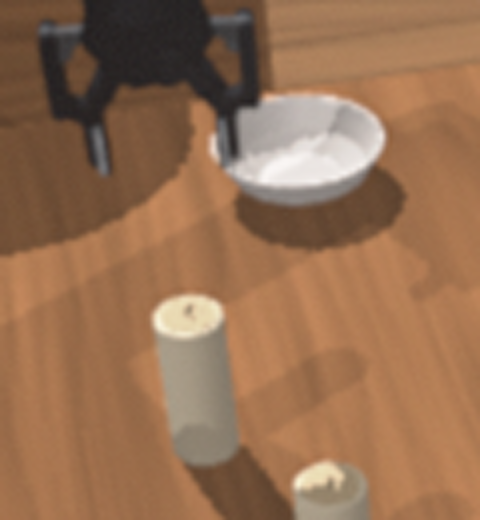

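View pics/t10.png

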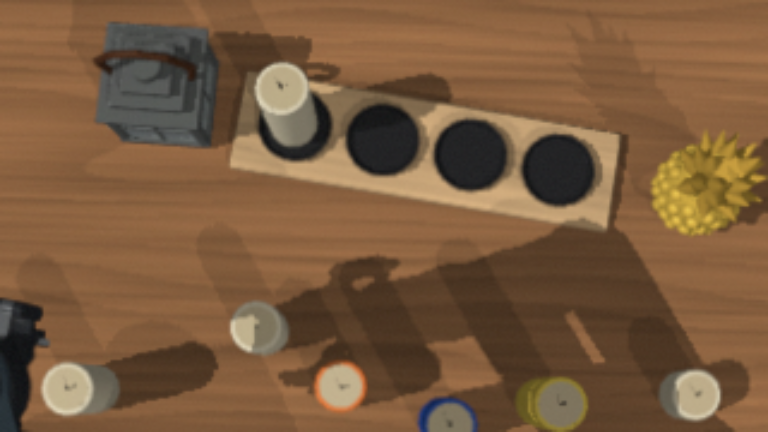

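```bash
cat > tips.py <<'E'
from h import *
import sys
c=Cam('side'); d=np.load('last_side.npz')['d']
v,u=np.mgrid[:420,:560]; P=c.depth(np.c_[u.ravel(),v.ravel()],d.ravel()).reshape(420,560,3)
for a in sys.argv[1:]:
    x,y=map(int,a.split(',')); print((x,y),P[y,x].round(3))
E
python3 tips.py 163,84 164,88 165,91 196,80 197,84 198,88 187,129
python3 - <<'E'
from h import *
print((Cam('top').proj([.3621,.2829,.25])-[120,110])*2.4)
c=Cam('top')
# tall check
d=np.load('last_top.npz')['d']
v,u=np.mgrid[:420,:560]; P=c.depth(np.c_[u.ravel(),v.ravel()],d.ravel()).reshape(420,560,3)
for nm,(u0,v0) in dict(tall=(237,147),mid=(148,272),low=(226,246)).items():
    w=P[v0-14:v0+15,u0-14:u0+15]; h=np.percentile(w[...,2],90); 
    h=np.median(w[abs(w[...,2]-h)<.01][:,2]); t=abs(w[...,2]-h)<.004; print(nm,h,w[t].mean(0), (w[t].max(0)+w[t].min(0))/2)
E
```

```text
(163, 84) [0.319 0.283 0.271]
(164, 88) [0.32  0.285 0.257]
(165, 91) [0.321 0.28  0.251]
(196, 80) [0.404 0.262 0.282]
(197, 84) [0.406 0.269 0.265]
(198, 88) [0.408 0.27  0.253]
(187, 129) [0.365 0.282 0.118]
[[ 26.80472213 386.37362602]]
tall 0.16931735198471287 [0.64228032 0.08608398 0.16931395] [0.64299775 0.0861327  0.169275  ]
mid 0.12083424630761508 [0.3612068  0.28245153 0.12081018] [0.36137114 0.28303708 0.120789  ]
low 0.09059046606445409 [0.42762552 0.10895069 0.09054496] [0.42776055 0.1087519  0.09047098]
```

The tall candle's top is at (0.6425, 0.086, 0.169): standing on the dish floor, about 2 mm off centre. The tips are centred over the mid candle, so going down.

>>> move_arm([
  {"tx": 0.001,"ty": 0,"tz": 0.03,"turn": 0},
  {"tx": 0.001,"ty": 0,"tz": 0.06,"turn": 0},
  {"tx": 0.001,"ty": 0,"tz": 0.09,"turn": 0},
  {"tx": 0.001,"ty": 0,"tz": 0.12,"turn": 0},
  {"tx": 0.001,"ty": 0,"tz": 0.145,"turn": 0},
  {"tx": 0.001,"ty": 0,"tz": 0.16,"turn": 0},
  {"tx": 0.001,"ty": 0,"tz": 0.168,"turn": 0},
  {"tx": 0.001,"ty": 0,"tz": 0.168,"turn": 0},
  {"tx": 0.001,"ty": 0,"tz": 0.168,"turn": 0},
])

```text
time_s: 9.42
eef_pos: [0.3649, 0.2819, 0.038]
eef_rot: [0.0, 0.997, -0.072, -0.0]
wrist_force: [0.1, 0.7, 0.6]
opening: 0.851
```

```bash
python3 snap.py side s11 140 70 240 180 4
```

```text
[0.3649 0.2819 0.038 ] 0.8507001218893392 [0.1 0.7 0.6] 9.42
```

View pics/s11.png

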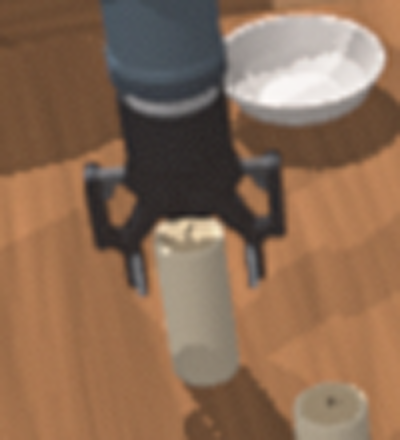

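The fingers straddle the mid candle evenly (tips at (140,285) and (255,280)). Close, then lift.

>>> move_arm([
  {"tx": 0,"ty": 0,"tz": 0,"turn": 0},
  {"tx": 0,"ty": 0,"tz": 0,"turn": 0},
  {"tx": 0,"ty": 0,"tz": 0,"turn": 0},
  {"tx": 0,"ty": 0,"tz": 0,"turn": 0},
  {"tx": 0,"ty": 0,"tz": 0,"turn": 0},
  {"tx": 0,"ty": 0,"tz": 0,"turn": 0},
  {"tx": 0,"ty": 0,"tz": 0,"turn": 0},
  {"tx": 0,"ty": 0,"tz": 0,"turn": 0},
], gripper=0.3)

```text
time_s: 10.13
eef_pos: [0.3649, 0.2829, 0.0393]
eef_rot: [-0.001, 0.997, -0.071, 0.001]
wrist_force: [-2.2, -0.3, 5.6]
opening: 0.571
```

>>> move_arm([
  {"tx": 0,"ty": 0,"tz": -0.01,"turn": 0},
  {"tx": 0,"ty": 0,"tz": -0.03,"turn": 0},
  {"tx": 0,"ty": 0,"tz": -0.06,"turn": 0},
  {"tx": 0,"ty": 0,"tz": -0.09,"turn": 0},
  {"tx": 0,"ty": 0,"tz": -0.12,"turn": 0},
  {"tx": 0,"ty": 0,"tz": -0.14,"turn": 0},
  {"tx": 0,"ty": 0,"tz": -0.14,"turn": 0},
  {"tx": 0,"ty": 0,"tz": -0.14,"turn": 0},
])

```text
time_s: 10.8
eef_pos: [0.3648, 0.2826, 0.1791]
eef_rot: [-0.001, 0.997, -0.071, 0.002]
wrist_force: [-0.3, 0.3, -3.6]
opening: 0.574
```

```bash
python3 go.py 0.50 0.011 0.178 0.631 -0.007 0.178 0.631 -0.007 0.056 -8.1; python3 snap.py side s12 140 40 240 180 4
```

```text
t 10.8 p [0.3648 0.2826 0.1791] op 0.574 F [-0.3  0.3 -3.6] tilt [ 0.0029 -0.0017 -1.    ]
yaw -8.13
shift [0.1723 0.2498 0.0012]
shift [0.3045 0.2491 0.0016]
shift [0.3041 0.2493 0.1236]
turn -0.03
[0.3648 0.2826 0.1791] 0.5743003645956061 [-0.3  0.3 -3.6] 10.8
```

View pics/s12.png

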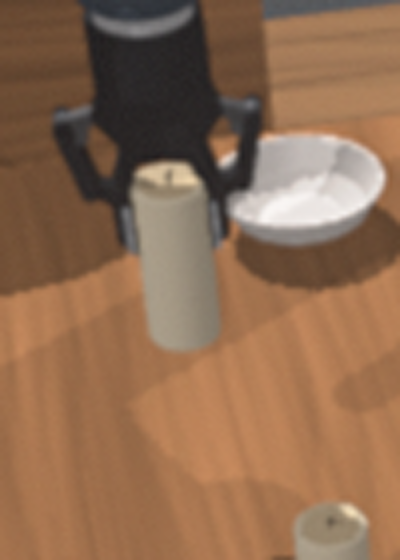

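The mid candle is held upright. I'll carry it in front of the row, then in over dish 2.

>>> move_arm([
  {"tx": 0.01,"ty": 0.018,"tz": 0,"turn": 0},
  {"tx": 0.027,"ty": 0.044,"tz": 0,"turn": 0},
  {"tx": 0.045,"ty": 0.07,"tz": 0,"turn": 0},
  {"tx": 0.063,"ty": 0.096,"tz": 0,"turn": 0},
  {"tx": 0.081,"ty": 0.122,"tz": 0,"turn": 0},
  {"tx": 0.099,"ty": 0.148,"tz": 0,"turn": 0},
  {"tx": 0.117,"ty": 0.174,"tz": 0,"turn": 0},
  {"tx": 0.135,"ty": 0.2,"tz": 0,"turn": 0},
  {"tx": 0.153,"ty": 0.225,"tz": 0,"turn": 0},
  {"tx": 0.172,"ty": 0.243,"tz": 0,"turn": 0},
  {"tx": 0.197,"ty": 0.249,"tz": 0,"turn": 0},
  {"tx": 0.225,"ty": 0.249,"tz": 0,"turn": 0},
  {"tx": 0.253,"ty": 0.249,"tz": 0,"turn": 0},
  {"tx": 0.28,"ty": 0.249,"tz": 0,"turn": 0},
  {"tx": 0.297,"ty": 0.249,"tz": 0,"turn": 0},
  {"tx": 0.304,"ty": 0.249,"tz": 0,"turn": 0},
  {"tx": 0.304,"ty": 0.249,"tz": 0,"turn": 0},
  {"tx": 0.304,"ty": 0.249,"tz": 0,"turn": 0},
])

```text
time_s: 12.35
eef_pos: [0.6281, -0.0068, 0.1757]
eef_rot: [-0.0, 0.997, -0.071, -0.002]
wrist_force: [0.8, -0.1, -2.8]
opening: 0.572
```

```bash
python3 go.py 0.631 -0.007 0.058 -8.1; python3 snap.py side s13 210 80 360 230 4
```

```text
t 12.35 p [ 0.6281 -0.0068  0.1757] op 0.572 F [ 0.8 -0.1 -2.8] tilt [-4.2e-03 -2.0e-04 -1.0e+00]
yaw -8.13
shift [ 0.0033 -0.0002  0.1177]
turn -0.03
[ 0.6281 -0.0068  0.1757] 0.5723507869617303 [ 0.8 -0.1 -2.8] 12.35
```

View pics/s13.png

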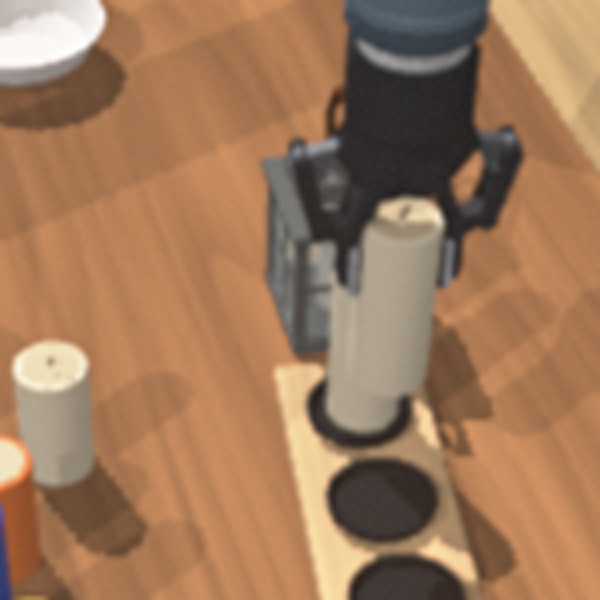

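The mid candle is aligned over dish 2 at crop (382,500). Lowering to just above the floor.

>>> move_arm([
  {"tx": 0.001,"ty": 0,"tz": 0.02,"turn": 0},
  {"tx": 0.001,"ty": 0,"tz": 0.045,"turn": 0},
  {"tx": 0.001,"ty": 0,"tz": 0.07,"turn": 0},
  {"tx": 0.001,"ty": 0,"tz": 0.09,"turn": 0},
  {"tx": 0.001,"ty": 0,"tz": 0.103,"turn": 0},
  {"tx": 0.001,"ty": 0,"tz": 0.11,"turn": 0},
  {"tx": 0.001,"ty": 0,"tz": 0.113,"turn": 0},
  {"tx": 0.001,"ty": 0,"tz": 0.115,"turn": 0},
  {"tx": 0.001,"ty": 0,"tz": 0.115,"turn": 0},
  {"tx": 0.001,"ty": 0,"tz": 0.115,"turn": 0},
])

```text
time_s: 13.23
eef_pos: [0.6317, -0.0075, 0.0641]
eef_rot: [0.0, 0.997, -0.071, 0.001]
wrist_force: [-0.5, 0.7, -2.1]
opening: 0.57
```

```bash
python3 snap.py side s14 210 80 360 230 4
```

```text
[ 0.6317 -0.0075  0.0641] 0.5698041027536626 [-0.5  0.7 -2.1] 13.23
```

View pics/s14.png

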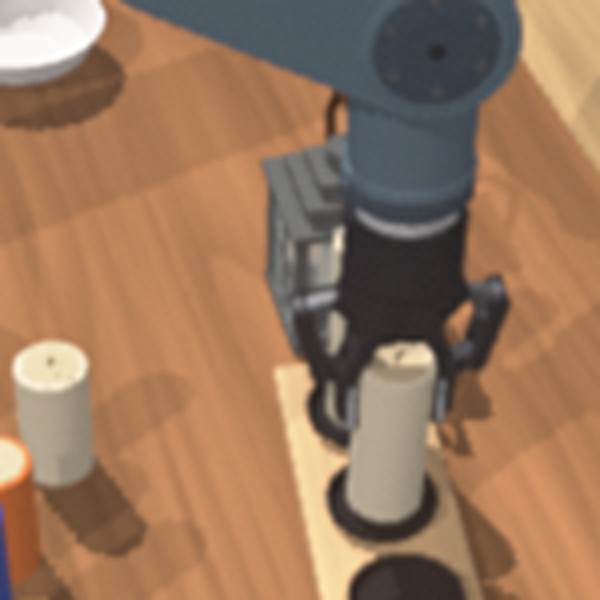

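The base is within the rim. Easing it down.

>>> move_arm([
  {"tx": 0,"ty": 0,"tz": 0.002,"turn": 0},
  {"tx": 0,"ty": 0,"tz": 0.004,"turn": 0},
  {"tx": 0,"ty": 0,"tz": 0.005,"turn": 0},
  {"tx": 0,"ty": 0,"tz": 0.005,"turn": 0},
  {"tx": 0,"ty": 0,"tz": 0.005,"turn": 0},
])

```text
time_s: 13.7
eef_pos: [0.6311, -0.0075, 0.0584]
eef_rot: [0.0, 0.997, -0.071, 0.0]
wrist_force: [0.3, -0.4, 1.7]
opening: 0.572
```

>>> move_arm([
  {"tx": 0,"ty": 0,"tz": 0.001,"turn": 0},
  {"tx": 0,"ty": 0,"tz": 0.001,"turn": 0},
  {"tx": 0,"ty": 0,"tz": 0.001,"turn": 0},
])

```text
time_s: 13.95
eef_pos: [0.6311, -0.0075, 0.0583]
eef_rot: [0.0, 0.997, -0.071, 0.0]
wrist_force: [-4.1, -0.3, 8.8]
opening: 0.573
```

>>> move_arm([
  {"tx": 0,"ty": 0,"tz": -0.001,"turn": 0},
  {"tx": 0,"ty": 0,"tz": -0.001,"turn": 0},
  {"tx": 0,"ty": 0,"tz": -0.001,"turn": 0},
  {"tx": 0,"ty": 0,"tz": -0.001,"turn": 0},
  {"tx": 0,"ty": 0,"tz": -0.001,"turn": 0},
  {"tx": 0,"ty": 0,"tz": -0.001,"turn": 0},
], gripper=0.75)

```text
time_s: 14.45
eef_pos: [0.6307, -0.0074, 0.0576]
eef_rot: [-0.0, 0.997, -0.071, -0.0]
wrist_force: [0.5, -0.2, 0.2]
opening: 0.747
```

>>> move_arm([
  {"tx": 0,"ty": 0,"tz": -0.01,"turn": 0},
  {"tx": 0,"ty": 0,"tz": -0.03,"turn": 0},
  {"tx": 0,"ty": 0,"tz": -0.06,"turn": 0},
  {"tx": 0,"ty": 0,"tz": -0.09,"turn": 0},
  {"tx": 0,"ty": 0,"tz": -0.12,"turn": 0},
  {"tx": -0.03,"ty": 0,"tz": -0.13,"turn": 0},
  {"tx": -0.065,"ty": -0.005,"tz": -0.13,"turn": 0},
  {"tx": -0.1,"ty": -0.02,"tz": -0.13,"turn": 0},
  {"tx": -0.135,"ty": -0.04,"tz": -0.13,"turn": 0},
  {"tx": -0.17,"ty": -0.06,"tz": -0.13,"turn": 0},
  {"tx": -0.2,"ty": -0.078,"tz": -0.13,"turn": 0},
  {"tx": -0.215,"ty": -0.087,"tz": -0.13,"turn": 0},
  {"tx": -0.215,"ty": -0.087,"tz": -0.13,"turn": 0},
  {"tx": -0.215,"ty": -0.087,"tz": -0.13,"turn": 0},
])

```text
time_s: 15.62
eef_pos: [0.4304, 0.1096, 0.1888]
eef_rot: [0.0, 0.998, -0.07, 0.001]
wrist_force: [0.4, 0.0, 0.4]
opening: 0.743
```

```bash
python3 go.py 0.430 0.109 0.007 -8.1; python3 snap.py side s15 150 60 340 230 3
```

```text
t 15.62 p [0.4304 0.1096 0.1888] op 0.743 F [0.4 0.  0.4] tilt [ 0.0023 -0.     -1.    ]
yaw -8.04
shift [-0.0008  0.0007  0.1818]
turn 0.06
[0.4304 0.1096 0.1888] 0.7429932100698078 [0.4 0.  0.4] 15.62
```

View pics/s15.png

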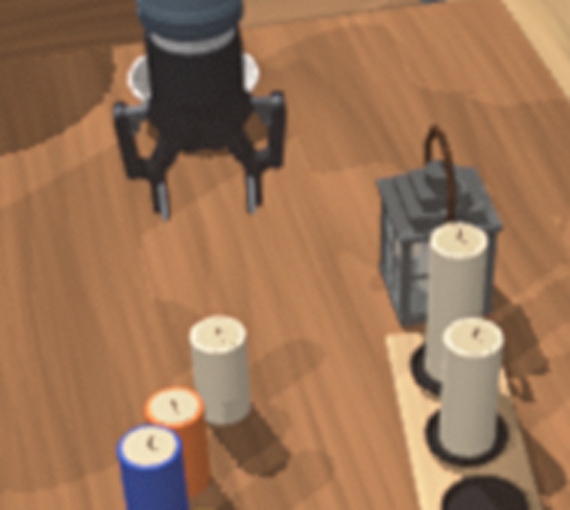

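Tall and mid stand upright in dishes 1 and 2. The gripper is over the plain ivory low candle at crop (218,330), with the orange one at (175,405) off to the side. Descending.

>>> move_arm([
  {"tx": 0,"ty": 0.0005,"tz": 0.03,"turn": 0},
  {"tx": 0,"ty": 0.0005,"tz": 0.06,"turn": 0},
  {"tx": 0,"ty": 0.0005,"tz": 0.09,"turn": 0},
  {"tx": 0,"ty": 0.0005,"tz": 0.12,"turn": 0},
  {"tx": 0,"ty": 0.0005,"tz": 0.15,"turn": 0},
  {"tx": 0,"ty": 0.0005,"tz": 0.17,"turn": 0},
  {"tx": 0,"ty": 0.0005,"tz": 0.18,"turn": 0},
  {"tx": 0,"ty": 0.0005,"tz": 0.18,"turn": 0},
  {"tx": 0,"ty": 0.0005,"tz": 0.18,"turn": 0},
], gripper=0.85)

```text
time_s: 16.42
eef_pos: [0.4311, 0.1082, 0.008]
eef_rot: [0.0, 0.997, -0.071, -0.0]
wrist_force: [0.6, 0.9, 1.0]
opening: 0.853
```

```bash
python3 snap.py side s16 180 110 280 230 4
```

```text
[0.4311 0.1082 0.008 ] 0.852539208899236 [0.6 0.9 1. ] 16.42
```

View pics/s16.png

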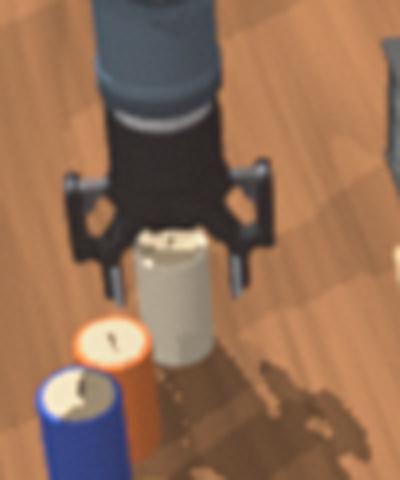

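The fingers straddle the low candle and are clear of the orange one. Close and lift.

>>> move_arm([
  {"tx": 0,"ty": 0,"tz": 0,"turn": 0},
  {"tx": 0,"ty": 0,"tz": 0,"turn": 0},
  {"tx": 0,"ty": 0,"tz": 0,"turn": 0},
  {"tx": 0,"ty": 0,"tz": 0,"turn": 0},
  {"tx": 0,"ty": 0,"tz": 0,"turn": 0},
  {"tx": 0,"ty": 0,"tz": 0,"turn": 0},
  {"tx": 0,"ty": 0,"tz": 0,"turn": 0},
  {"tx": 0,"ty": 0,"tz": 0,"turn": 0},
], gripper=0.3)

```text
time_s: 17.13
eef_pos: [0.4317, 0.1087, 0.0095]
eef_rot: [0.0, 0.997, -0.071, 0.002]
wrist_force: [-1.8, -0.6, 5.9]
opening: 0.574
```

>>> move_arm([
  {"tx": 0,"ty": 0,"tz": -0.01,"turn": 0},
  {"tx": 0,"ty": 0,"tz": -0.03,"turn": 0},
  {"tx": 0,"ty": 0,"tz": -0.06,"turn": 0},
  {"tx": 0,"ty": 0,"tz": -0.09,"turn": 0},
  {"tx": 0,"ty": 0,"tz": -0.12,"turn": 0},
  {"tx": 0,"ty": 0,"tz": -0.15,"turn": 0},
  {"tx": 0,"ty": 0,"tz": -0.15,"turn": 0},
  {"tx": 0,"ty": 0,"tz": -0.15,"turn": 0},
])

```text
time_s: 17.8
eef_pos: [0.4319, 0.1088, 0.1606]
eef_rot: [-0.0, 0.997, -0.071, 0.003]
wrist_force: [-0.6, -0.4, -2.1]
opening: 0.574
```

```bash
python3 go.py 0.50 -0.081 0.158 0.618 -0.098 0.158 0.618 -0.098 0.03 -8.1; python3 snap.py side s17 180 80 280 200 4
```

```text
t 17.8 p [0.4319 0.1088 0.1606] op 0.574 F [-0.6 -0.4 -2.1] tilt [ 6.e-03 -7.e-04 -1.e+00]
yaw -8.13
shift [0.0942 0.1782 0.0031]
shift [0.2134 0.1784 0.0038]
shift [0.2127 0.1785 0.1318]
turn -0.03
[0.4319 0.1088 0.1606] 0.5741117985750951 [-0.6 -0.4 -2.1] 17.8
```

View pics/s17.png

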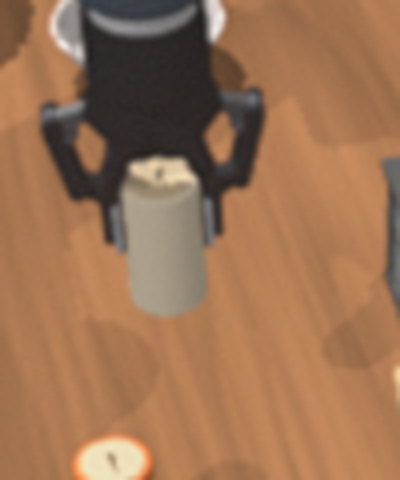

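The low candle is held level. Carrying it to dish 3.

>>> move_arm([
  {"tx": 0.008,"ty": 0.018,"tz": 0,"turn": 0},
  {"tx": 0.022,"ty": 0.045,"tz": 0,"turn": 0},
  {"tx": 0.036,"ty": 0.072,"tz": 0,"turn": 0},
  {"tx": 0.05,"ty": 0.099,"tz": 0,"turn": 0},
  {"tx": 0.065,"ty": 0.126,"tz": 0,"turn": 0},
  {"tx": 0.08,"ty": 0.15,"tz": 0,"turn": 0},
  {"tx": 0.1,"ty": 0.169,"tz": 0,"turn": 0},
  {"tx": 0.127,"ty": 0.178,"tz": 0,"turn": 0},
  {"tx": 0.155,"ty": 0.178,"tz": 0,"turn": 0},
  {"tx": 0.183,"ty": 0.178,"tz": 0,"turn": 0},
  {"tx": 0.204,"ty": 0.178,"tz": 0,"turn": 0},
  {"tx": 0.2135,"ty": 0.178,"tz": 0.01,"turn": 0},
  {"tx": 0.2135,"ty": 0.178,"tz": 0.03,"turn": 0},
  {"tx": 0.2135,"ty": 0.178,"tz": 0.05,"turn": 0},
  {"tx": 0.2135,"ty": 0.178,"tz": 0.07,"turn": 0},
  {"tx": 0.2135,"ty": 0.178,"tz": 0.08,"turn": 0},
  {"tx": 0.2135,"ty": 0.178,"tz": 0.08,"turn": 0},
  {"tx": 0.2135,"ty": 0.178,"tz": 0.08,"turn": 0},
])

```text
time_s: 19.35
eef_pos: [0.6154, -0.0974, 0.0766]
eef_rot: [-0.0, 0.997, -0.071, -0.001]
wrist_force: [-1.1, -0.2, -1.0]
opening: 0.574
```

```bash
python3 go.py 0.618 -0.098 0.033 -8.1; python3 snap.py side s18 230 110 360 260 4
```

```text
t 19.35 p [ 0.6154 -0.0974  0.0766] op 0.574 F [-1.1 -0.2 -1. ] tilt [-2.8e-03 -6.0e-04 -1.0e+00]
yaw -8.14
shift [0.0028 0.0002 0.0436]
turn -0.04
[ 0.6154 -0.0974  0.0766] 0.5744268464505037 [-1.1 -0.2 -1. ] 19.35
```

View pics/s18.png

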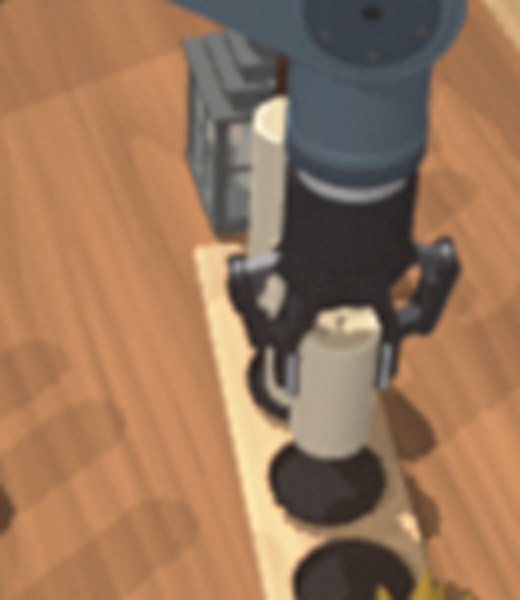

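>>> move_arm([
  {"tx": 0.002,"ty": 0,"tz": 0.012,"turn": 0},
  {"tx": 0.002,"ty": 0,"tz": 0.024,"turn": 0},
  {"tx": 0.002,"ty": 0,"tz": 0.033,"turn": 0},
  {"tx": 0.002,"ty": 0,"tz": 0.039,"turn": 0},
  {"tx": 0.002,"ty": 0,"tz": 0.042,"turn": 0},
  {"tx": 0.002,"ty": 0,"tz": 0.044,"turn": 0},
  {"tx": 0.002,"ty": 0,"tz": 0.045,"turn": 0},
  {"tx": 0.002,"ty": 0,"tz": 0.045,"turn": 0},
  {"tx": 0.002,"ty": 0,"tz": 0.045,"turn": 0},
])

```text
time_s: 20.15
eef_pos: [0.6187, -0.0981, 0.0332]
eef_rot: [0.0, 0.997, -0.071, 0.0]
wrist_force: [0.9, 0.3, -1.7]
opening: 0.573
```

```bash
python3 snap.py side s19 230 110 360 260 4
```

```text
[ 0.6187 -0.0981  0.0332] 0.573315640135637 [ 0.9  0.3 -1.7] 20.15
```

View pics/s19.png

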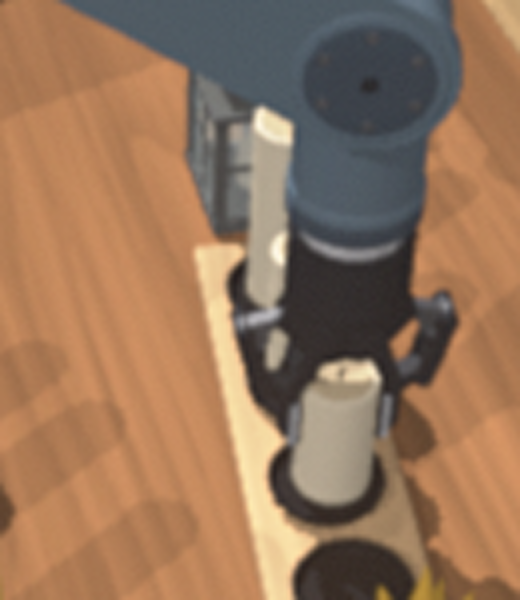

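The low candle's base is inside the rim of dish 3. Easing it down.

>>> move_arm([
  {"tx": 0,"ty": 0,"tz": 0.002,"turn": 0},
  {"tx": 0,"ty": 0,"tz": 0.003,"turn": 0},
  {"tx": 0,"ty": 0,"tz": 0.004,"turn": 0},
  {"tx": 0,"ty": 0,"tz": 0.005,"turn": 0},
  {"tx": 0,"ty": 0,"tz": 0.005,"turn": 0},
  {"tx": 0,"ty": 0,"tz": 0.005,"turn": 0},
])

```text
time_s: 20.7
eef_pos: [0.6184, -0.0981, 0.0285]
eef_rot: [0.0, 0.997, -0.071, -0.0]
wrist_force: [-3.2, 1.0, 5.8]
opening: 0.571
```

>>> move_arm([
  {"tx": 0,"ty": 0,"tz": -0.001,"turn": 0},
  {"tx": 0,"ty": 0,"tz": -0.001,"turn": 0},
  {"tx": 0,"ty": 0,"tz": -0.001,"turn": 0},
  {"tx": 0,"ty": 0,"tz": -0.001,"turn": 0},
  {"tx": 0,"ty": 0,"tz": -0.001,"turn": 0},
  {"tx": 0,"ty": 0,"tz": -0.001,"turn": 0},
], gripper=0.75)

```text
time_s: 21.2
eef_pos: [0.6183, -0.0981, 0.0287]
eef_rot: [-0.0, 0.997, -0.071, -0.0]
wrist_force: [-0.2, -0.3, 0.4]
opening: 0.751
```

>>> move_arm([
  {"tx": 0,"ty": 0,"tz": -0.01,"turn": 0},
  {"tx": 0,"ty": 0,"tz": -0.03,"turn": 0},
  {"tx": 0,"ty": 0,"tz": -0.06,"turn": 0},
  {"tx": 0,"ty": 0,"tz": -0.09,"turn": 0},
  {"tx": -0.01,"ty": 0,"tz": -0.12,"turn": 0},
  {"tx": -0.035,"ty": 0.01,"tz": -0.14,"turn": 0},
  {"tx": -0.07,"ty": 0.025,"tz": -0.15,"turn": 0},
  {"tx": -0.1,"ty": 0.05,"tz": -0.15,"turn": 0},
  {"tx": -0.125,"ty": 0.08,"tz": -0.15,"turn": 0},
  {"tx": -0.145,"ty": 0.115,"tz": -0.15,"turn": 0},
  {"tx": -0.16,"ty": 0.15,"tz": -0.15,"turn": 0},
  {"tx": -0.175,"ty": 0.185,"tz": -0.15,"turn": 0},
  {"tx": -0.19,"ty": 0.215,"tz": -0.15,"turn": 0},
  {"tx": -0.2,"ty": 0.24,"tz": -0.15,"turn": 0},
  {"tx": -0.2085,"ty": 0.259,"tz": -0.15,"turn": 0},
  {"tx": -0.2085,"ty": 0.259,"tz": -0.15,"turn": 0},
  {"tx": -0.2085,"ty": 0.259,"tz": -0.15,"turn": 0},
  {"tx": -0.2085,"ty": 0.259,"tz": -0.15,"turn": 0},
])

```text
time_s: 22.7
eef_pos: [0.3755, -0.3245, 0.1792]
eef_rot: [-0.0, 0.997, -0.071, 0.0]
wrist_force: [0.2, 0.3, -0.8]
opening: 0.749
```

```bash
python3 go.py 0.375 -0.325 -0.012 -8.1; python3 snap.py side s20 180 120 370 350 2
```

```text
t 22.7 p [ 0.3755 -0.3245  0.1792] op 0.749 F [ 0.2  0.3 -0.8] tilt [ 4.e-04 -1.e-04 -1.e+00]
yaw -8.16
shift [-0.0005  0.0006  0.1912]
turn -0.06
[ 0.3755 -0.3245  0.1792] 0.7487107265850846 [ 0.2  0.3 -0.8] 22.7
```

View pics/s20.png

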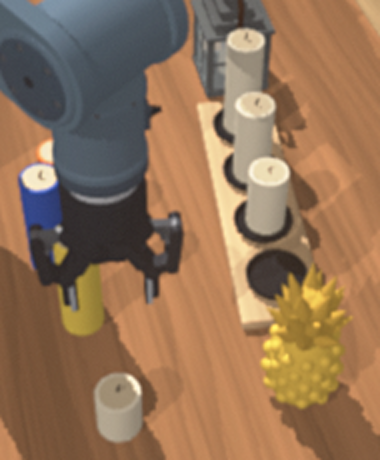

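Tall, mid and low stand in dishes 1–3. The gripper is over the short candle at crop (118,390). Descending.

>>> move_arm([
  {"tx": 0,"ty": 0,"tz": 0.03,"turn": 0},
  {"tx": 0,"ty": 0,"tz": 0.06,"turn": 0},
  {"tx": 0,"ty": 0,"tz": 0.09,"turn": 0},
  {"tx": 0,"ty": 0,"tz": 0.12,"turn": 0},
  {"tx": 0,"ty": 0,"tz": 0.15,"turn": 0},
  {"tx": 0,"ty": 0,"tz": 0.173,"turn": 0},
  {"tx": 0,"ty": 0,"tz": 0.187,"turn": 0},
  {"tx": 0,"ty": 0,"tz": 0.187,"turn": 0},
  {"tx": 0,"ty": 0,"tz": 0.187,"turn": 0},
], gripper=0.85)

```text
time_s: 23.5
eef_pos: [0.3755, -0.3235, -0.0086]
eef_rot: [-0.001, 0.998, -0.07, -0.001]
wrist_force: [0.2, 0.3, -0.8]
opening: 0.851
```

```bash
python3 snap.py side s21 190 250 290 360 4
```

```text
[ 0.3755 -0.3235 -0.0086] 0.8508768668204474 [ 0.2  0.3 -0.8] 23.5
```

View pics/s21.png

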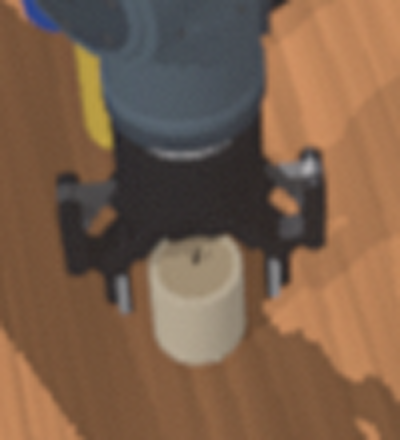

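The short candle is straddled evenly. Close and lift.

>>> move_arm([
  {"tx": 0,"ty": 0,"tz": 0,"turn": 0},
  {"tx": 0,"ty": 0,"tz": 0,"turn": 0},
  {"tx": 0,"ty": 0,"tz": 0,"turn": 0},
  {"tx": 0,"ty": 0,"tz": 0,"turn": 0},
  {"tx": 0,"ty": 0,"tz": 0,"turn": 0},
  {"tx": 0,"ty": 0,"tz": 0,"turn": 0},
  {"tx": 0,"ty": 0,"tz": 0,"turn": 0},
  {"tx": 0,"ty": 0,"tz": 0,"turn": 0},
], gripper=0.3)

```text
time_s: 24.22
eef_pos: [0.3763, -0.326, -0.0064]
eef_rot: [0.001, 0.997, -0.071, 0.001]
wrist_force: [0.7, 1.5, 6.1]
opening: 0.572
```

>>> move_arm([
  {"tx": 0,"ty": 0,"tz": -0.01,"turn": 0},
  {"tx": 0,"ty": 0,"tz": -0.03,"turn": 0},
  {"tx": 0,"ty": 0,"tz": -0.06,"turn": 0},
  {"tx": 0,"ty": 0,"tz": -0.09,"turn": 0},
  {"tx": 0,"ty": 0,"tz": -0.12,"turn": 0},
  {"tx": 0,"ty": 0,"tz": -0.15,"turn": 0},
  {"tx": 0,"ty": 0,"tz": -0.15,"turn": 0},
  {"tx": 0,"ty": 0,"tz": -0.15,"turn": 0},
])

```text
time_s: 24.88
eef_pos: [0.3763, -0.3263, 0.1447]
eef_rot: [0.002, 0.997, -0.071, 0.002]
wrist_force: [-0.0, 0.1, -1.1]
opening: 0.569
```

```bash
python3 go.py 0.48 -0.172 0.142 0.605 -0.189 0.142 0.605 -0.189 0.02 -8.1; python3 snap.py side s22 190 200 290 330 4
```

```text
t 24.88 p [ 0.3763 -0.3263  0.1447] op 0.569 F [-0.   0.1 -1.1] tilt [ 0.004   0.0042 -1.    ]
yaw -8.14
shift [ 0.0808 -0.1674  0.0024]
shift [ 0.207  -0.1683  0.0029]
shift [ 0.2065 -0.1688  0.1249]
turn -0.04
[ 0.3763 -0.3263  0.1447] 0.5690270498199036 [-0.   0.1 -1.1] 24.88
```

View pics/s22.png

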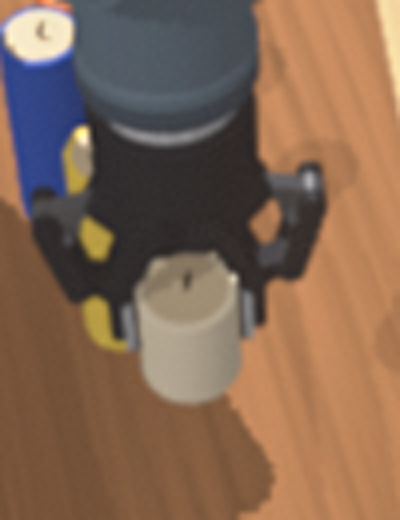

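>>> move_arm([
  {"tx": 0.008,"ty": -0.018,"tz": 0,"turn": 0},
  {"tx": 0.02,"ty": -0.044,"tz": 0,"turn": 0},
  {"tx": 0.033,"ty": -0.07,"tz": 0,"turn": 0},
  {"tx": 0.046,"ty": -0.096,"tz": 0,"turn": 0},
  {"tx": 0.059,"ty": -0.122,"tz": 0,"turn": 0},
  {"tx": 0.075,"ty": -0.146,"tz": 0,"turn": 0},
  {"tx": 0.095,"ty": -0.162,"tz": 0,"turn": 0},
  {"tx": 0.12,"ty": -0.168,"tz": 0,"turn": 0},
  {"tx": 0.148,"ty": -0.168,"tz": 0,"turn": 0},
  {"tx": 0.176,"ty": -0.168,"tz": 0,"turn": 0},
  {"tx": 0.197,"ty": -0.168,"tz": 0,"turn": 0},
  {"tx": 0.208,"ty": -0.168,"tz": 0.01,"turn": 0},
  {"tx": 0.208,"ty": -0.168,"tz": 0.03,"turn": 0},
  {"tx": 0.208,"ty": -0.168,"tz": 0.05,"turn": 0},
  {"tx": 0.208,"ty": -0.168,"tz": 0.07,"turn": 0},
  {"tx": 0.208,"ty": -0.168,"tz": 0.08,"turn": 0},
  {"tx": 0.208,"ty": -0.168,"tz": 0.08,"turn": 0},
  {"tx": 0.208,"ty": -0.168,"tz": 0.08,"turn": 0},
])

```text
time_s: 26.43
eef_pos: [0.6039, -0.1876, 0.0606]
eef_rot: [-0.001, 0.997, -0.071, -0.001]
wrist_force: [1.2, -0.1, -1.0]
opening: 0.569
```

```bash
python3 go.py 0.605 -0.189 0.017 -8.1; python3 snap.py side s23 240 150 370 300 4
```

```text
t 26.43 p [ 0.6039 -0.1876  0.0606] op 0.569 F [ 1.2 -0.1 -1. ] tilt [-0.0028 -0.001  -1.    ]
yaw -8.15
shift [0.0014 0.0013 0.0436]
turn -0.05
[ 0.6039 -0.1876  0.0606] 0.5689959529512769 [ 1.2 -0.1 -1. ] 26.43
```

View pics/s23.png

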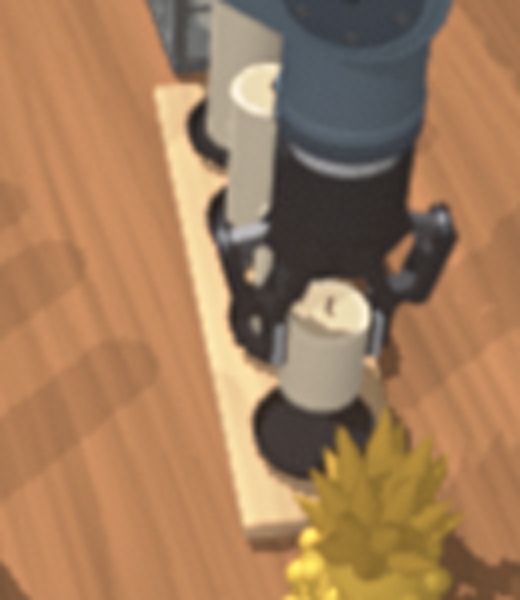

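>>> move_arm([
  {"tx": 0.001,"ty": 0.001,"tz": 0.012,"turn": 0},
  {"tx": 0.001,"ty": 0.001,"tz": 0.024,"turn": 0},
  {"tx": 0.001,"ty": 0.001,"tz": 0.033,"turn": 0},
  {"tx": 0.001,"ty": 0.001,"tz": 0.039,"turn": 0},
  {"tx": 0.001,"ty": 0.001,"tz": 0.042,"turn": 0},
  {"tx": 0.001,"ty": 0.001,"tz": 0.043,"turn": 0},
  {"tx": 0.001,"ty": 0.001,"tz": 0.044,"turn": 0},
  {"tx": 0.001,"ty": 0.001,"tz": 0.044,"turn": 0},
  {"tx": 0.001,"ty": 0.001,"tz": 0.044,"turn": 0},
])

```text
time_s: 27.23
eef_pos: [0.6061, -0.1893, 0.0182]
eef_rot: [0.0, 0.997, -0.071, 0.0]
wrist_force: [0.5, -0.5, -1.1]
opening: 0.569
```

```bash
python3 snap.py side s24 240 150 370 300 4
```

```text
[ 0.6061 -0.1893  0.0182] 0.5693242065954958 [ 0.5 -0.5 -1.1] 27.23
```

View pics/s24.png

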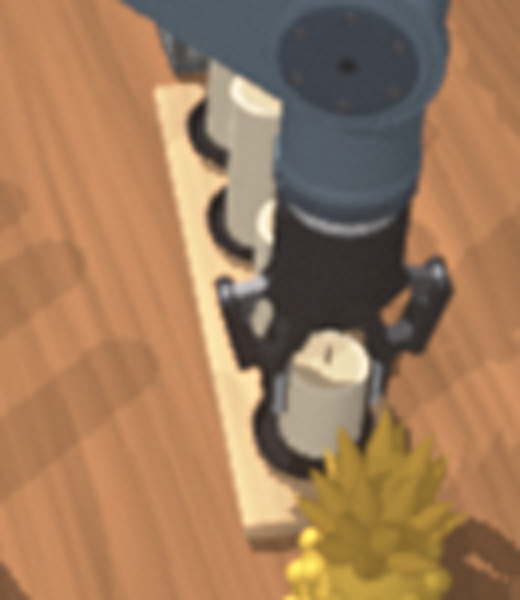

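The short candle is inside the rim of dish 4 and clear of the pineapple. Easing it down.

>>> move_arm([
  {"tx": 0,"ty": 0,"tz": 0.002,"turn": 0},
  {"tx": 0,"ty": 0,"tz": 0.0035,"turn": 0},
  {"tx": 0,"ty": 0,"tz": 0.0045,"turn": 0},
  {"tx": 0,"ty": 0,"tz": 0.005,"turn": 0},
  {"tx": 0,"ty": 0,"tz": 0.005,"turn": 0},
  {"tx": 0,"ty": 0,"tz": 0.005,"turn": 0},
])

```text
time_s: 27.78
eef_pos: [0.6058, -0.1891, 0.0128]
eef_rot: [0.0, 0.997, -0.071, 0.0]
wrist_force: [-0.4, 0.5, -1.2]
opening: 0.572
```

>>> move_arm([
  {"tx": 0,"ty": 0,"tz": 0.0007,"turn": 0},
  {"tx": 0,"ty": 0,"tz": 0.0015,"turn": 0},
  {"tx": 0,"ty": 0,"tz": 0.0015,"turn": 0},
  {"tx": 0,"ty": 0,"tz": 0.0015,"turn": 0},
])

```text
time_s: 28.12
eef_pos: [0.6058, -0.1892, 0.0126]
eef_rot: [0.0, 0.997, -0.071, -0.0]
wrist_force: [-5.5, 1.6, 10.1]
opening: 0.57
```

Contact. Release, rise, and back off toward -x.

>>> move_arm([
  {"tx": 0,"ty": 0,"tz": -0.001,"turn": 0},
  {"tx": 0,"ty": 0,"tz": -0.001,"turn": 0},
  {"tx": 0,"ty": 0,"tz": -0.001,"turn": 0},
  {"tx": 0,"ty": 0,"tz": -0.001,"turn": 0},
  {"tx": 0,"ty": 0,"tz": -0.001,"turn": 0},
  {"tx": 0,"ty": 0,"tz": -0.001,"turn": 0},
], gripper=0.75)

```text
time_s: 28.62
eef_pos: [0.6057, -0.1891, 0.0121]
eef_rot: [-0.0, 0.997, -0.071, -0.0]
wrist_force: [0.1, 0.5, 0.3]
opening: 0.746
```

>>> move_arm([
  {"tx": 0,"ty": 0,"tz": -0.01,"turn": 0},
  {"tx": 0,"ty": 0,"tz": -0.03,"turn": 0},
  {"tx": 0,"ty": 0,"tz": -0.06,"turn": 0},
  {"tx": 0,"ty": 0,"tz": -0.09,"turn": 0},
  {"tx": 0,"ty": 0,"tz": -0.12,"turn": 0},
  {"tx": -0.02,"ty": 0,"tz": -0.15,"turn": 0},
  {"tx": -0.05,"ty": 0,"tz": -0.18,"turn": 0},
  {"tx": -0.08,"ty": 0,"tz": -0.2,"turn": 0},
  {"tx": -0.11,"ty": 0.01,"tz": -0.2,"turn": 0},
  {"tx": -0.14,"ty": 0.035,"tz": -0.2,"turn": 0},
  {"tx": -0.165,"ty": 0.065,"tz": -0.2,"turn": 0},
  {"tx": -0.19,"ty": 0.09,"tz": -0.2,"turn": 0},
  {"tx": -0.215,"ty": 0.12,"tz": -0.2,"turn": 0},
  {"tx": -0.24,"ty": 0.145,"tz": -0.2,"turn": 0},
  {"tx": -0.24,"ty": 0.145,"tz": -0.2,"turn": 0},
  {"tx": -0.24,"ty": 0.145,"tz": -0.2,"turn": 0},
  {"tx": -0.24,"ty": 0.145,"tz": -0.2,"turn": 0},
])

```text
time_s: 30.03
eef_pos: [0.3478, -0.2988, 0.2129]
eef_rot: [0.0, 0.997, -0.072, 0.0]
wrist_force: [0.2, 0.4, 0.1]
opening: 0.75
```

```bash
python3 snap.py side s25 200 80 370 330 2;python3 snap.py top t25 120 110 440 290 2
python3 - <<'E'
from h import *
c=Cam('top'); d=np.load('last_top.npz')['d']
v,u=np.mgrid[:420,:560]; P=c.depth(np.c_[u.ravel(),v.ravel()],d.ravel()).reshape(420,560,3)
D=np.array([[.6401,.0844],[.6268,-.0072],[.6138,-.0982],[.601,-.1893]])+[.0007,0]
for i,h in enumerate((.169,.139,.109,.079)):
    q=c.proj([*D[i],h])[0].round().astype(int); w=P[q[1]-17:q[1]+18,q[0]-17:q[0]+18]
    t=abs(w[...,2]-h)<.006; t&=np.linalg.norm(w[...,:2]-D[i],axis=2)<.045
    X=w[t]; m=(X.max(0)+X.min(0))/2; A=np.c_[X[:,:2]-X[:,:2].mean(0),np.ones(len(X))]; s=np.linalg.lstsq(A,X[:,2],rcond=None)[0]
    print(i,'top z',np.median(X[:,2]).round(4),'mid',m[:2].round(4),'off mm',((m[:2]-D[i])*1e3).round(1),((X[:,:2].mean(0)-D[i])*1e3).round(1),'slope',s[:2].round(3))
P0=np.load('topP.npy')
for n,(u,v) in dict(lan=(186,145),pin=(413,187)).items():
    for Q in (P0,P):
        w=Q[v-28:v+29,u-28:u+29].reshape(-1,3); w=w[(w[:,2]>.08)&(w[:,2]<.2)&(np.linalg.norm(w[:,:2]-D[0],axis=1)>.06)]; print(n,w.mean(0).round(4))
E
```

```text
[ 0.3478 -0.2988  0.2129] 0.7501906921483844 [0.2 0.4 0.1] 30.03
[ 0.3482 -0.2984  0.2128] 0.7500968882390915 [0.7 0.3 0.9] 30.08
0 top z 0.1695 mid [0.6424 0.0864] off mm [1.6 2. ] [0.9 1.3] slope [0.009 0.001]
1 top z 0.1393 mid [ 0.6259 -0.0081] off mm [-1.6 -0.9] [-1.6 -1. ] slope [0.012 0.013]
2 top z 0.1091 mid [ 0.6156 -0.0988] off mm [ 1.1 -0.6] [ 0.8 -0.2] slope [0.016 0.005]
3 top z 0.0792 mid [ 0.6033 -0.1887] off mm [1.6 0.6] [1.4 0.7] slope [ 0.014 -0.001]
lan [0.6628 0.2164 0.1267]
lan [0.6628 0.2165 0.1269]
pin [ 0.5761 -0.3237  0.1365]
pin [ 0.5762 -0.3237  0.1362]
```

View pics/s25.png

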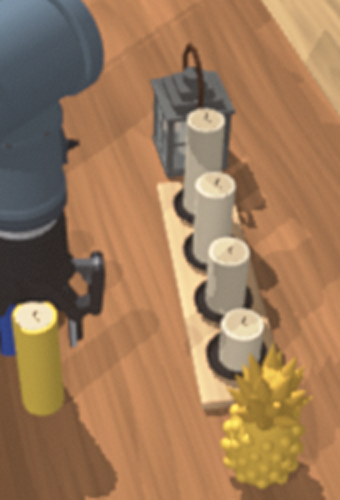

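View pics/t25.png

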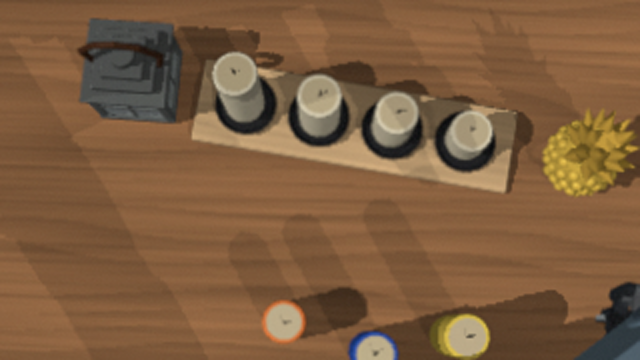

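Both views show the four candles stepping down from the lantern to the pineapple, all upright in their dishes, and the look-alikes untouched. Handing in.

```bash
python3 -c "
from bench import workorder; print(workorder.hand_in())"
```

```text
the job is handed in; nothing more can be done
None
```

All four candles stand in the dishes in the asked order: tall next to the lantern, then mid, low, and short next to the pineapple. I set each down until the wrist force showed contact, then released it, and handed the job in at about 30 s. The hand-in gives no verdict.

- **Placement:** by top-camera depth, the candle tops are at 0.1695, 0.1393, 0.1091 and 0.0792 m, which matches each one standing on its dish floor. They are within about 3 mm of the dish centres.
- **Upright:** the fitted tops slope by less than 0.02 rad.
- **Surroundings:** the lantern and the pineapple moved less than 0.3 mm. The look-alikes were not moved, and the arm ended up clear of everything.

Two readings disagreed along the way:
- **Fingertip height:** depth showed the tips 35–40 mm higher than the reported TCP height, more than open pads explain. I set grasp heights from the pictures and placing heights from contact force.
- **Camera offset:** the two cameras differed by about 2 px (roughly 4 mm) in x. I allowed for it using where the jaws centred on the first candle.

One move call was refused for incomplete rows, and nothing moved.

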